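# Tip a batch of beads and stir the mix

### The arm

A 6-joint arm with a two-finger parallel gripper is mounted at the origin on the work surface. World frame = base frame: x ahead of the robot, y to its left, z up, the work surface at z = 0. Lengths are in mm, angles in degrees, forces in N, time in s.
With the tool pointing down it reaches from about 350 to 850 mm from the base axis. Payload 8.1 kg.
Tool frame: the origin (TCP) lies midway between the tips of the shut fingers; the grasp point (between the pads) lies 19 mm behind it; x points along the fingers, y is the direction in which the jaws open and shut, and the axes are right-handed (so a half turn about x gives the same grasp; the last joint's range is limited). The gripper opens to 85 mm and grips with 20 to 120 N. Pads are 22 mm wide; open, the fingers measure 114 mm over their backs; the gripper's body (76 mm by 85 mm) begins 54 mm behind the grasp point. The pads swing forward as they close: fully open they stand 13 mm farther back than shut.
Start: joints at [-78.404, 7.471, 85.268, -0, 87.261, -4.893], TCP at [170.326, -575.321, 231.292] pointing down, gripper open.
Joint ranges: [-169.43, 169.43], [-51.17, 129.36], [1.28, 143.12], [-76.62, 256.62], [0, 156.53], [-152.29, 152.29]. Speed limits (degrees/s): [136.94, 136.94, 159.86, 180, 180, 180].

### API

Orientations are given as [roll, pitch, yaw] about the fixed x, y, z axes, in that order (R = Rz(yaw) Ry(pitch) Rx(roll)).
In Python, from bench import r gives the robot as it stands.
- The arm moves only by the tool move_arm, never from a script. Its argument "deltas" is a list of rows, each a list of 2 entries, a list of its own where there are three numbers: the shift along the tool's x, y, z in mm, then the turn about the tool's x in degrees. A call has 1 to 12 rows; each row is the pose to reach, as a shift and turn from the pose measured when the call began, along the tool's axes at that moment; what a row does not reach only later rows make up. A row lasts 1/8 s, in which the tool goes at most 62.5 mm and 10.7 degrees, less where a joint would pass 70% of its speed; a pose out of reach is approached as far as the arm can. A call with a gripper value outside its range is refused whole. "jaw" is the opening, from -1 (shut) to 1 (fully open), set as the call begins (left out, the last holds). The fingers move at their own pace and stop on an object; "squeeze" is the grip in N (left out, the last holds). Time passes only in rows, so rows that repeat a pose let the fingers close. It gives the time, the measured TCP pose, the force and the opening at its end, in the units of the state.
- r.sense(): the state, without advancing time (a new reading comes with each control period).
- r.snapshot(name): name is "scene" or "top"; returns (picture, depth): 420x560x3 uint8, red, green, blue; 420x560 float32, mm along the optical axis (not along the pixel's ray), 0 where there is no reading.
- r.get_calibration(name): a dict with "fovy" (degrees; the focal length in pixels is half the picture's height over the tangent of half this angle, whatever the lens; pixels are square), "cx", "cy" (the principal point, pixels), "position" and "attitude" of the camera in the world. Camera axes: x right, y down, z forward; pixel columns grow to the right and rows downward; lengths in mm; the calibration is good to about 2 mm. A picture is of the moment at which its call begins. get_calibration takes no time and is no camera call.
- r.hand_in(): hands the job in, once; it reports no verdict.
The state is a dict: "time": time; "joint_pos": joint angles; "qd": joint speeds; "joint_efforts": joint torques, N m; "tool_pos": TCP position; "tcp_rot": TCP orientation; "ft_force": force on the tool from outside, world axes, zero at the start; "wrist_torque": the same for the moment, N m; "finger_gap": finger opening in mm.
Only numpy, scipy, OpenCV 4.12 (cv2) and the standard library are available. Lean on these libraries where they do the work, as an engineer would, in place of code of your own. Each camera call takes 0.05 s, during which the arm holds its last target. There are 200 camera calls.

### The job

Put all the loose barrel beads from the liner into the white tip tray of the feeder, push the spring-centred lever right over towards the pan and hold it there for at least two seconds until the beads have run into the pan, then let it recentre. Take the wooden stirrer and, with its foot down at the bottom of the pan, stir round and round in a circle about 9 cm across about the pan's centre (four full turns are enough), then stand it back upright on its cork rest. All beads must end in the pan; do not disturb the bottle, the jar or the cutter.

Things in the scene. Friction and masses are not known exactly. Their poses are not given: they have to be found in the camera images.
- feeder: bench feeder, a fixed machine on an L-shaped aluminium base plate 8 mm thick; z up, origin on the table directly below the tray's hinge. Round steel pan centred at (0, 105) mm in this frame; white tip tray on the -y side of its hinge (line along x at y = 0, 106 mm up); lever on a grey block, pivot at (-140, -75, 50) mm, its pivot line along x. The pan is on the +y side
- pan_in (a point): centre of the mixing pan's inner floor, 12 mm above the table; axes as the feeder's. The pan is open on top, inner radius 105 mm at the floor and 115 mm at the rim, which stands 66 mm above this point; fixed to the base
- tray_in (a point): centre of the upper face of the tray's floor, about 102 mm up; axes as the feeder's, turning with the tray. Floor 160 x 160 mm, sloping 0.08 rad down away from the pan at rest; walls 40 mm high on three sides, open to +y, above the pan. Linked to the lever: the tray turns 1.75 x its angle, lifting the closed end to tip its load into the pan, and levels as the lever recentres
- lever (a joint): angle of the spring-centred lever: 0 upright, positive leaning to the feeder's +y, towards the pan (tips the tray into the pan), range -0.6 to 0.62 rad. Let go, its spring brings it back to 0 in about 0.5 s; holding it right over takes about 9 N at the knob. With a loaded tray it rests up to 0.15 rad on the negative side
- lever_knob (a point): centre of the round black knob, 32 mm across, at the top of the lever: 115 mm from the pivot, 165 mm above the table when upright; the steel shaft below it is 12 mm thick
- rest: round cork rest fixed on the table, 110 mm across, 6 mm thick; origin under its centre
- stirrer: wooden stirrer standing upright on the rest; origin at the centre of its foot's underside, z up along the shaft. Foot a disc 42 mm across and 20 mm thick, shaft 18 mm thick, and from 105 to 180 mm a square handle 28 x 28 mm with its faces along the stirrer's x and y axes; 120 g. Beads pushing on its foot can make it lean in the grip: straighten it before setting it down
- barrel0: barrel bead of plain wood, a cylinder 34 mm across and 30 mm high with a 12 mm bore mark, standing on end on the grey liner; origin at the centre of its underside end, z along its axis; about 20 g; may be absent
- barrel1: barrel bead of plain wood, a cylinder 34 mm across and 30 mm high with a 12 mm bore mark, standing on end on the grey liner; origin at the centre of its underside end, z along its axis; about 20 g; may be absent
- barrel2: barrel bead of plain wood, a cylinder 34 mm across and 30 mm high with a 12 mm bore mark, standing on end on the grey liner; origin at the centre of its underside end, z along its axis; about 20 g; may be absent
- barrel3: barrel bead of plain wood, a cylinder 34 mm across and 30 mm high with a 12 mm bore mark, standing on end on the grey liner; origin at the centre of its underside end, z along its axis; about 20 g; may be absent
- barrel4: barrel bead of plain wood, a cylinder 34 mm across and 30 mm high with a 12 mm bore mark, standing on end on the grey liner; origin at the centre of its underside end, z along its axis; about 20 g; may be absent
- square0: square bead of plain wood, a 28 mm cube with a bore mark, already in the pan at the start; origin at the centre of its underside; about 20 g
- square1: square bead of plain wood, a 28 mm cube with a bore mark, already in the pan at the start; origin at the centre of its underside; about 20 g
- square2: square bead of plain wood, a 28 mm cube with a bore mark, already in the pan at the start; origin at the centre of its underside; about 20 g
- bottle: bystander: white dispenser bottle, 60 mm across, 130 mm tall, origin under its centre
- jar: bystander: small clear jar, 64 mm across, 60 mm tall, origin under its centre
- cutter: bystander: steel craft cutter lying flat, 130 x 14 x 12 mm along its x axis, origin under its centre
There are look-alikes about, which are no part of the job. What is shaped like the barrel3 but pink is not meant.

How it is judged (in metres and radians):
On the way, in this order (a step that is already met when the one before it is completed fails the run):
1. every loose barrel bead lies in the tip tray (x of barrel0 in the frame of tray_in between -0.085 and 0.085 m and y of barrel0 in the frame of tray_in between -0.085 and 0.09 m and z of barrel0 in the frame of tray_in between -0.01 and 0.08 m and x of barrel1 in the frame of tray_in between -0.085 and 0.085 m and y of barrel1 in the frame of tray_in between -0.085 and 0.09 m and z of barrel1 in the frame of tray_in between -0.01 and 0.08 m and x of barrel2 in the frame of tray_in between -0.085 and 0.085 m and y of barrel2 in the frame of tray_in between -0.085 and 0.09 m and z of barrel2 in the frame of tray_in between -0.01 and 0.08 m and x of barrel3 in the frame of tray_in between -0.085 and 0.085 m and y of barrel3 in the frame of tray_in between -0.085 and 0.09 m and z of barrel3 in the frame of tray_in between -0.01 and 0.08 m and x of barrel4 in the frame of tray_in between -0.085 and 0.085 m and y of barrel4 in the frame of tray_in between -0.085 and 0.09 m and z of barrel4 in the frame of tray_in between -0.01 and 0.08 m), for 0.3 s.
2. the lever is held well over towards the pan (above 0.45 rad) for 2 s (value of joint lever above 0.45 rad), for 2 s.
3. the lever has recentred and all beads lie in the pan (value of joint lever between -0.08 and 0.08 rad and horizontal distance between each of barrel0, barrel1, barrel2, barrel3, barrel4, square0, square1, square2 and pan_in below 0.115 m and z of barrel0 in the frame of pan_in between -0.01 and 0.07 m and z of barrel1 in the frame of pan_in between -0.01 and 0.07 m and z of barrel2 in the frame of pan_in between -0.01 and 0.07 m and z of barrel3 in the frame of pan_in between -0.01 and 0.07 m and z of barrel4 in the frame of pan_in between -0.01 and 0.07 m and z of square0 in the frame of pan_in between -0.01 and 0.07 m and z of square1 in the frame of pan_in between -0.01 and 0.07 m and z of square2 in the frame of pan_in between -0.01 and 0.07 m), for 0.3 s.
4. stirring: the stirrer's foot, less than 30 mm above the pan's floor, passes the +x side of the pan's centre, 20 mm or more out (x of stirrer in the frame of pan_in above 0.02 m and y of stirrer in the frame of pan_in between -0.02 and 0.02 m and z of stirrer in the frame of pan_in below 0.03 m and horizontal distance between stirrer and pan_in below 0.085 m).
5. stirring: the stirrer's foot, less than 30 mm above the pan's floor, passes the -x side of the pan's centre, 20 mm or more out (x of stirrer in the frame of pan_in below -0.02 m and y of stirrer in the frame of pan_in between -0.02 and 0.02 m and z of stirrer in the frame of pan_in below 0.03 m and horizontal distance between stirrer and pan_in below 0.085 m).
6. stirring: the stirrer's foot, less than 30 mm above the pan's floor, passes the +y side of the pan's centre, 20 mm or more out (y of stirrer in the frame of pan_in above 0.02 m and x of stirrer in the frame of pan_in between -0.02 and 0.02 m and z of stirrer in the frame of pan_in below 0.03 m and horizontal distance between stirrer and pan_in below 0.085 m).
7. stirring: the stirrer's foot, less than 30 mm above the pan's floor, passes the -y side of the pan's centre, 20 mm or more out (y of stirrer in the frame of pan_in below -0.02 m and x of stirrer in the frame of pan_in between -0.02 and 0.02 m and z of stirrer in the frame of pan_in below 0.03 m and horizontal distance between stirrer and pan_in below 0.085 m).
At the end, for the whole second after the job is handed in: All barrel and square beads lie still in the pan, the lever is within 0.08 rad of its centre, and the stirrer stands upright (within 0.12 rad) and still on the cork rest, within 35 mm of the rest's centre (all of step 3 and angle between stirrer's own z axis and vertical below 0.12 rad and horizontal distance between stirrer and rest below 0.035 m and height (world z) of stirrer between 0.002 and 0.012 m and linear speed of stirrer below 0.03 m/s and linear speed of each of barrel0, barrel1, barrel2, barrel3, barrel4, square0, square1, square2 below 0.05 m/s); the robot touches nothing.
It fails at once if the bottle is moved more than 30 mm (distance of bottle from where it was at the start of the episode above 0.03 m).
It fails at once if the jar is moved more than 30 mm (distance of jar from where it was at the start of the episode above 0.03 m).
It fails at once if the cutter is moved more than 30 mm (distance of cutter from where it was at the start of the episode above 0.03 m).
Of barrel0, barrel1, barrel2, barrel3, barrel4 only 3 to 5 are there at a start; the rules pass over those that are not, and their reading is None.
At some moment in a run one of barrel0, barrel1, barrel2, barrel3, barrel4 may be knocked a few centimetres aside while the robot is not near it.
It also fails if it takes over 208 s, if anything falls off the work surface, if the arm or the gripper's body presses on something with over 40 N, if the wrist force passes 120 N, or if a joint passes its speed limit or range.

## Working session

There is one attempt and no reset: what is moved stays moved. The work goes in short steps, Python scripts to look and compute and a tool call to move; the robot and the scene stay as the last step left them, time stands still between calls to the robot, and variables do not carry over. Pictures are saved under pics/ and viewed, about 12 in all and at most 16, crops included, and the job is handed in when it is done.

Besides the shell and the picture viewer there is one more tool, called after ">>>" by a JSON object that holds its "op" and its "data". move_arm: Moves the arm, as the interface text tells. Its arguments: {"type":"object","properties":{"deltas":{"type":"array","items":{"type":"array"}},"jaw":{"type":"number"},"squeeze":{"type":"number"}},"required":["deltas"]}

```bash
ls; mkdir -p pics
cat > h.py <<'E'
import numpy as np,cv2
from bench import r
from scipy.spatial.transform import Rotation as R
def cal(n):
    c=r.get_calibration(n);return c
def cloud(n,d):
    c=cal(n);H,W=d.shape;f=H/2/np.tan(np.radians(c['fovy']/2))
    v,u=np.mgrid[:H,:W]
    p=np.stack([(u-c['cx'])/f*d,(v-c['cy'])/f*d,d],-1)
    return p@rot(c).T+np.array(c['position'])
def rot(c):
    a=np.array(c['attitude']);
    return a if a.shape==(3,3) else R.from_euler('xyz',a,degrees=True).as_matrix()
def proj(n,P):
    c=cal(n);f=210/np.tan(np.radians(c['fovy']/2))
    q=(np.atleast_2d(P)-c['position'])@rot(c);return q[:,:2]/q[:,2:]*f+[c['cx'],c['cy']]
def plane(n,uv,z):
    c=cal(n);f=210/np.tan(np.radians(c['fovy']/2));uv=np.atleast_2d(uv)
    d=np.c_[(uv[:,0]-c['cx'])/f,(uv[:,1]-c['cy'])/f,np.ones(len(uv))]@rot(c).T
    o=np.array(c['position']);return o+d*((z-o[2])/d[:,2])[:,None]
def snap(n,fn=None):
    a,d=r.snapshot(n)
    if fn: cv2.imwrite('pics/'+fn,a[:,:,::-1])
    return a,d
E
python3 - <<'E'
from h import *
for n in('top','scene'):
    print(cal(n)); a,d=snap(n,n+'0.png'); np.savez(''+n+'0.npz',a=a,d=d)
print(r.sense())
E
```

```text
pics
{'fovy': 46.38827372497836, 'cx': 288.435437372744, 'cy': 214.38108327815732, 'position': array([ 331.21954833,  -88.10284035, 1257.05778704]), 'attitude': array([-167.01263872,    0.33234304,  -85.4659379 ])}
{'fovy': 56.463698674992266, 'cx': 278.4187840187132, 'cy': 207.59791091673358, 'position': array([1211.80053201, -222.92801889,  791.94673019]), 'attitude': array([-134.87120233,    1.22675654,   76.16458251])}
{'time': 0.1, 'joint_pos': array([-7.84019550e+01,  7.51116928e+00,  8.53212404e+01, -6.11250237e-05,
        8.72622983e+01, -4.89288402e+00]), 'qd': array([-0.00527986, -0.00029695, -0.22416477, -0.11117968, -0.12921215,
       -0.01382414]), 'joint_efforts': array([ 5.46700248e-04, -5.70952713e+01, -5.01940835e+01, -2.14245238e-04,
        8.07494478e-03, -3.59761202e-05]), 'tool_pos': array([ 170.2432361 , -574.83601329,  230.36253404]), 'tcp_rot': array([-94.85595017,  89.90529206, 101.63498184]), 'ft_force': array([ 0.05609271, -0.4617021 ,  0.28274608]), 'wrist_torque': array([0.0211939 , 0.02713512, 0.0139339 ]), 'finger_gap': 85.34627669863478}
```

View pics/top0.png

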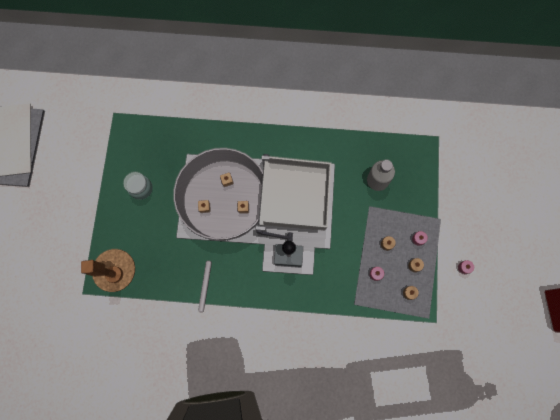

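View pics/scene0.png

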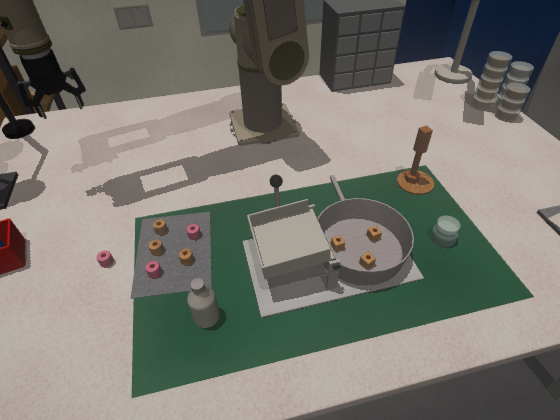

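Top view: wooden barrels at (388,243), (416,265), (411,292). The look-alikes are pink, at (420,238), (377,273) and (466,267), and the squares sit in the pan. Stirrer and rest are near (113,270), the knob near (289,247), bottle (381,175), jar (137,184) and cutter (205,286). Next I'll measure these.

Run:
```python
from h import *
z=np.load('top0.npz');a,d=z['a'],z['d'];P=cloud('top',d)
zs=np.load('scene0.npz');sa,sd=zs['a'],zs['d'];S=cloud('scene',sd)
hsv=cv2.cvtColor(a,cv2.COLOR_RGB2HSV)
for u,v in [(388,243),(416,265),(411,292),(420,238),(377,273)]:
    w=P[v-9:v+10,u-9:u+10].reshape(-1,3); h=hsv[v-9:v+10,u-9:u+10].reshape(-1,3)
    m=(w[:,2]>22)
    print('bead',u,v,w[m].mean(0).round(1),m.sum(),np.percentile(w[:,2],[5,95]).round(0),np.median(h[m],0))
# pan rim points
m=(P[...,2]>70)&(P[...,2]<84)
m[:, :160]=0;m[:,275:]=0;m[:130]=0;m[245:]=0
q=P[m];c=[]
for it in range(4):
    A=np.c_[q[:,:2],np.ones(len(q))];s=np.linalg.lstsq(A,(q[:,:2]**2).sum(1),rcond=None)[0];cc=s[:2]/2;rr=np.sqrt(s[2]+cc@cc)
    e=np.hypot(*(q[:,:2]-cc).T)-rr;q=q[abs(e)<max(3,2*e.std())]
print('pan',cc,rr,len(q),e.std())
# tray: high
m=(P[...,2]>120)&(P[...,2]<160);m[:, :250]=0;m[:,340:]=0;m[:150]=0;m[238:]=0
q=P[m][:,:2].astype(np.float32);print('tray walls',len(q),cv2.minAreaRect(q),cv2.boxPoints(cv2.minAreaRect(q)))
# knob
for n,C,(u,v),img in(('top',P,(289,247),a),('scene',S,(276,181),sa)):
    w=C[v-10:v+11,u-10:u+11];mm=(w[...,2]>145)&(w[...,2]<190)
    q=w[mm];print('knob',n,len(q),q.mean(0) if len(q) else 0,q.max(0) if len(q) else 0)
    A=np.c_[2*q,np.ones(len(q))];s=np.linalg.lstsq(A,(q**2).sum(1),rcond=None)[0];print(' sphere',s[:3],np.sqrt(s[3]+s[:3]@s[:3]))
# rest: near z 6, orange
for n,C,(u,v) in(('top',P,(113,270)),('scene',S,(416,180))):
    k=40;w=C[v-k:v+k,u-k:u+k].reshape(-1,3)
    im=(a if n=='top' else sa)[v-k:v+k,u-k:u+k]; h=cv2.cvtColor(im,cv2.COLOR_RGB2HSV).reshape(-1,3)
    m=(h[:,1]>110)&(h[:,0]<25)&(w[:,2]>1)&(w[:,2]<12)
    q=w[m][:,:2].astype(np.float32);print('rest',n,len(q),cv2.minEnclosingCircle(q))
    m=(w[:,2]>172)&(w[:,2]<190)&(h[:,0]<25); q=w[m][:,:2].astype(np.float32); print('handle top',len(q),cv2.minAreaRect(q) if len(q)>3 else 0, w[m].mean(0))
    for lo,hi in((10,30),(30,60),(60,100),(110,175)):
        m=(w[:,2]>lo)&(w[:,2]<hi)&(h[:,0]<25)&(h[:,1]>60);print(lo,hi,m.sum(),w[m].mean(0).round(1))
```

```text
bead 388 243 [ 556.7 -314.1   45.2] 141 [-4. 31.] [ 15. 102. 142.]
bead 416 265 [ 510.  -390.    27.7] 142 [-4. 30.] [ 15.  103.  142.5]
bead 411 292 [ 437.8 -373.9   44.7] 147 [-4. 31.] [ 14. 103. 141.]
bead 420 238 [ 579.4 -397.8   27.6] 140 [-5. 30.] [168.   79.5 154. ]
bead 377 273 [ 476.2 -286.    62.5] 142 [-4. 31.] [167.   73.5 155. ]
pan [644.66252081 113.81776161] 115.74175271160941 483 1.44621812748424
tray walls 557 ((646.6428833007812, -78.9609146118164), (162.0544891357422, 150.5972900390625), 0.5045368671417236) [[ 564.9557      -4.378687 ]
 [ 566.28186   -154.97015  ]
 [ 728.3301    -153.54314  ]
 [ 727.0039      -2.9516754]]
knob top 156 [504.64436437 -68.29306918 174.00261251] [519.50551671 -53.07543784 182.13878948]
 sphere [506.0784501  -67.97826725 165.85028096] 14.515299021021645
knob scene 136 [512.53058235 -70.85755197 171.27171019] [521.92088289 -54.76500143 182.2976921 ]
 sphere [504.60036451 -69.37963256 164.83465517] 16.04325664879378
rest top 883 ((438.52447509765625, 377.2627258300781), 54.3470458984375)
handle top 188 ((426.4241027832031, 370.0533142089844), (27.97525978088379, 28.69964027404785), 13.7987060546875) [426.01674738 368.58091389 183.20525692]
10 30 183 [426.1 365.3  22.3]
30 60 35 [425.6 364.5  45. ]
60 100 41 [426.1 364.1  78.5]
110 175 160 [424.6 359.9 145.2]
rest scene 534 ((438.20892333984375, 376.06732177734375), 55.208587646484375)
handle top 0 0 [nan nan nan]
10 30 130 [432.6 363.8  22.1]
30 60 51 [429.8 365.4  46. ]
60 100 70 [430.4 366.1  80.7]
110 175 177 [433.2 364.2 134.8]<stdin>:31: RuntimeWarning: Mean of empty slice.
  ret = um.true_divide(
```

```bash
cat >> h.py <<'E'
def beads(a,n='top',z=30):
    h=cv2.cvtColor(a,cv2.COLOR_RGB2HSV);out=[]
    m=cv2.inRange(h,(8,75,60),(24,255,255)); m=cv2.morphologyEx(m,cv2.MORPH_CLOSE,np.ones((5,5)))
    k,l,s,c=cv2.connectedComponentsWithStats(m)
    for i in range(1,k):
        if 60<s[i,4]<600:
            w=plane(n,c[i],z)[0]; out.append((c[i].round(0).tolist(),int(s[i,4]),w.round(1).tolist()))
    return out
def go(t,yaw=None,s=None):
    s=s or r.sense();M=R.from_euler('xyz',s['tcp_rot'],degrees=True).as_matrix()
    cur=np.degrees(np.arctan2(M[1,1],M[0,1]));  # world yaw of jaw axis
    dl=M.T@(np.array(t)-s['tool_pos'])
    tw=0 if yaw is None else -((yaw-cur+90)%180-90)
    print('tcp',s['tool_pos'].round(1),'jawyaw',cur.round(1),'down',M[:,0].round(3),'-> delta',dl.round(1),'turn',round(tw,1),'t',s['time'])
    return dl
E
python3 - <<'E'
from h import *
a=np.load('top0.npz')['a']
for b in beads(a): print(b)
for b in beads(np.load('scene0.npz')['a'],'scene'): print(b)
cv2.imwrite('pics/crop.png',cv2.resize(a[200:320,340:490],None,fx=5,fy=5,interpolation=2)[:,:,::-1])
go([557,-314,150],90)
E
```

```text
([226.0, 179.0], 117, [694.3, 111.0, 30.0])
([204.0, 206.0], 122, [618.2, 161.8, 30.0])
([243.0, 206.0], 116, [624.7, 60.8, 30.0])
([388.0, 243.0], 136, [559.2, -315.9, 30.0])
([416.0, 264.0], 147, [509.4, -388.3, 30.0])
([411.0, 292.0], 149, [439.4, -376.0, 30.0])
([45.0, 102.0], 111, [-338.5, -792.8, 30.0])
([160.0, 227.0], 165, [452.1, -377.6, 30.0])
([374.0, 233.0], 170, [619.3, 158.9, 30.0])
([337.0, 243.0], 169, [625.6, 57.9, 30.0])
([156.0, 247.0], 187, [521.6, -389.4, 30.0])
([186.0, 256.0], 190, [570.5, -317.9, 30.0])
([367.0, 260.0], 190, [695.8, 108.4, 30.0])
tcp [ 170.2 -574.8  230.4] jawyaw -73.5 down [-0.     0.002 -1.   ] -> delta [  80.7 -140.2 -444.9] turn 16.5 t 0.1
```

View pics/crop.png

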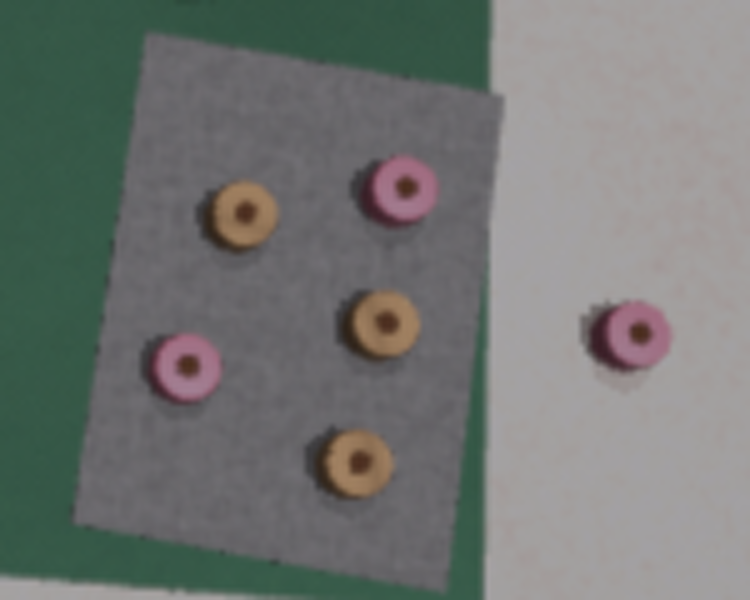

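The crop shows three plain wooden barrels, at (245,213), (385,323) and (358,463), and three pink look-alikes. The wooden ones are my targets, and I'll start with A.

>>> {"op": "move_arm", "data": {"deltas": [[[8,-14,-45],5],[[20,-35,-100],10],[[30,-53,-160],16],[[40,-71,-220],16],[[50,-89,-280],16],[[60,-107,-340],16],[[70,-125,-395],16],[[77,-135,-430],16.5],[[80,-140,-445],16.5],[[80,-140,-445],16.5],[[80,-140,-445],16.5]], "jaw": 0.4}}

```text
time: 1.48
tool_pos: [556.2, -315.2, 150.9]
tcp_rot: [-64.4, 89.9, 115.5]
ft_force: [-0.0, -0.2, -0.0]
finger_gap: 59.9
```

Run:
```python
from h import *
print(r.sense()['finger_gap'],r.sense()['ft_force']);a,d=snap('top');print([b for b in beads(a) if b[0][0]>340]);
a,d=snap('scene');print([b for b in beads(a,'scene') if b[0][0]<240]);go([557.5,-315,5],90)
```

```text
59.851970703849645 [-0.02117242 -0.22824387 -0.04456968]
[([388.0, 243.0], 139, [559.4, -315.8, 30.0]), ([416.0, 264.0], 147, [509.2, -388.3, 30.0])]
[([6.0, 25.0], 315, [-1285.8, -1146.8, 30.0]), ([3.0, 86.0], 143, [-525.3, -987.2, 30.0]), ([41.0, 100.0], 426, [-358.3, -810.8, 30.0]), ([160.0, 227.0], 166, [452.0, -377.8, 30.0]), ([156.0, 247.0], 188, [521.6, -389.4, 30.0]), ([186.0, 256.0], 191, [570.7, -317.9, 30.0])]
tcp [ 556.3 -315.5  151.1] jawyaw -90.1 down [-0.     0.001 -1.   ] -> delta [146.1  -0.3  -1.3] turn -0.1 t 1.575
```

>>> {"op": "move_arm", "data": {"deltas": [[[40,0,-1],0],[[90,0,-2],0],[[125,0,-2],0],[[142,0,-2],0],[[145,0,-2],0],[[145,0,-2],0],[[145,0,-2],0]]}}

```text
time: 2.45
tool_pos: [559.5, -316.2, 8.3]
tcp_rot: [164.6, 89.8, -15.5]
ft_force: [0.5, 0.1, 0.5]
finger_gap: 60.0
```

>>> {"op": "move_arm", "data": {"deltas": [[[0,0,0],0],[[0,0,0],0],[[0,0,0],0],[[0,0,0],0]], "jaw": -1, "squeeze": 30}}

```text
time: 2.95
tool_pos: [560.5, -316.8, 9.8]
tcp_rot: [156.1, 89.7, -24.0]
ft_force: [-1.2, 0.4, 5.7]
finger_gap: 32.5
```

>>> {"op": "move_arm", "data": {"deltas": [[[-30,0,0],0],[[-80,0,0],0],[[-135,0,0],0],[[-180,0,0],0],[[-195,0,0],0],[[-195,0,0],0]]}}

```text
time: 3.7
tool_pos: [560.2, -316.7, 205.8]
tcp_rot: [153.0, 89.6, -27.1]
ft_force: [1.2, 0.2, -1.5]
finger_gap: 32.5
```

Run:
```python
from h import *
print(r.sense()['finger_gap'],r.sense()['ft_force']);go([605,-50,200],90);go([605,-50,115])
```

```text
32.50500299142173 [ 1.20388042  0.15700398 -1.45666589]
tcp [ 560.2 -316.7  205.8] jawyaw -90.1 down [ 0.006 -0.003 -1.   ] -> delta [   5.2 -266.8  -44.3] turn -0.1 t 3.7
tcp [ 560.2 -316.7  205.8] jawyaw -90.1 down [ 0.006 -0.003 -1.   ] -> delta [  90.2 -267.1  -43.8] turn 0 t 3.7
```

>>> {"op": "move_arm", "data": {"deltas": [[[3,-30,-5],0],[[5,-85,-15],0],[[5,-140,-25],0],[[5,-195,-35],0],[[5,-240,-40],0],[[5,-262,-43],0],[[5,-267,-44],0],[[40,-267,-44],0],[[75,-267,-44],0],[[87,-267,-44],0],[[87,-267,-44],0],[[87,-267,-44],0]]}}

```text
time: 5.2
tool_pos: [606.2, -50.8, 119.9]
tcp_rot: [156.9, 89.5, -23.2]
ft_force: [-0.3, -0.0, 0.0]
finger_gap: 32.9
```

Run:
```python
from h import *
s=r.sense();print(s['finger_gap'],s['ft_force']);a,d=snap('scene');cv2.imwrite('pics/s1.png',cv2.resize(a[150:300,180:400],None,fx=3,fy=3)[:,:,::-1]);go([605,-50,115])
```

```text
32.94893774614062 [-0.31493371 -0.00089723  0.0213514 ]
tcp [606.4 -50.7 120.2] jawyaw -90.1 down [ 0.009 -0.004 -1.   ] -> delta [ 5.2 -0.7  1.5] turn 0 t 5.25
```

View pics/s1.png

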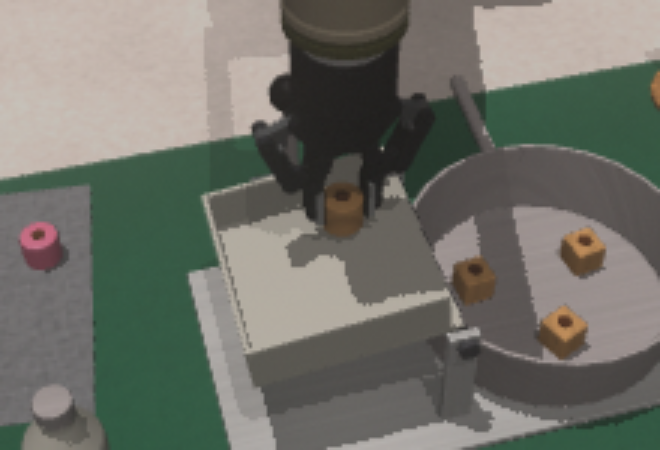

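The bead (crop (342,210)) hangs upright just above the tray floor, near the wall on the knob side. I'll lower it and release.

>>> {"op": "move_arm", "data": {"deltas": [[[4,0,0],0],[[5,0,0],0],[[5,0,0],0]]}}

```text
time: 5.62
tool_pos: [606.4, -50.6, 115.2]
tcp_rot: [157.7, 89.4, -22.4]
ft_force: [-0.0, -0.9, -0.8]
finger_gap: 32.9
```

>>> {"op": "move_arm", "data": {"deltas": [[[0,0,0],0],[[0,0,0],0],[[0,0,0],0],[[-20,0,0],0],[[-60,0,0],0],[[-85,0,0],0],[[-85,0,0],0]], "jaw": 0.2}}

```text
time: 6.5
tool_pos: [607.8, -50.6, 205.0]
tcp_rot: [163.0, 89.0, -17.2]
ft_force: [-0.2, 0.8, 0.1]
finger_gap: 51.0
```

Run:
```python
from h import *
print(r.sense()['finger_gap'],r.sense()['ft_force']);a,d=snap('top');print([b for b in beads(a)])
a,d=snap('scene');print([b for b in beads(a,'scene') if b[0][0]<330]);go([508.5,-388.5,150],90);go([508.5,-388.5,5],90)
```

```text
50.95878918086104 [-0.15078477  0.77246859  0.10168867]
[([202.0, 205.0], 86, [619.5, 165.8, 30.0]), ([243.0, 206.0], 126, [624.5, 60.1, 30.0]), ([285.0, 208.0], 152, [629.1, -47.8, 30.0]), ([416.0, 264.0], 146, [509.4, -388.4, 30.0]), ([411.0, 292.0], 148, [439.4, -376.0, 30.0])]
[([6.0, 23.0], 249, [-1321.2, -1157.2, 30.0]), ([3.0, 86.0], 135, [-522.0, -986.8, 30.0]), ([41.0, 100.0], 402, [-358.3, -811.0, 30.0]), ([293.0, 222.0], 215, [527.3, -30.9, 30.0]), ([160.0, 227.0], 165, [452.1, -377.6, 30.0]), ([156.0, 247.0], 187, [521.6, -389.4, 30.0])]
tcp [605.9 -50.3 200.9] jawyaw -90.1 down [ 0.01  -0.004 -1.   ] -> delta [ 51.3 338.2  97.2] turn -0.1 t 6.6
tcp [605.9 -50.3 200.9] jawyaw -90.1 down [ 0.01  -0.004 -1.   ] -> delta [196.3 337.6  98.7] turn -0.1 t 6.6
```

>>> {"op": "move_arm", "data": {"deltas": [[[5,30,10],0],[[10,85,25],0],[[20,145,42],0],[[30,205,60],0],[[40,265,77],0],[[48,310,90],0],[[51,332,96],0],[[51,338,97],0],[[51,338,97],0],[[51,338,97],0]], "jaw": 0.4}}

```text
time: 7.85
tool_pos: [509.6, -386.9, 150.6]
tcp_rot: [160.1, 89.3, -19.9]
ft_force: [-0.2, -0.4, 0.8]
finger_gap: 59.5
```

Run:
```python
from h import *
a,d=snap('scene');print([b for b in beads(a,'scene') if 100<b[0][0]<330]);go([508.5,-388.5,5],90)
```

```text
[([293.0, 222.0], 214, [527.2, -31.0, 30.0]), ([160.0, 227.0], 166, [452.1, -377.5, 30.0]), ([156.0, 247.0], 187, [521.7, -389.3, 30.0])]
tcp [ 509.6 -386.9  150.7] jawyaw -90.0 down [ 0.011 -0.004 -1.   ] -> delta [145.7   1.    2.7] turn -0.0 t 7.9
```

>>> {"op": "move_arm", "data": {"deltas": [[[40,0,1],0],[[90,1,2],0],[[125,1,2],0],[[142,1,2],0],[[145,1,2],0],[[145,1,2],0],[[145,1,2],0]]}}

```text
time: 8.78
tool_pos: [510.4, -389.5, 7.8]
tcp_rot: [155.0, 89.2, -25.0]
ft_force: [0.4, 0.4, -0.3]
finger_gap: 59.9
```

>>> {"op": "move_arm", "data": {"deltas": [[[0,0,0],0],[[0,0,0],0],[[0,0,0],0],[[0,0,0],0]], "jaw": -1, "squeeze": 30}}

```text
time: 9.28
tool_pos: [511.2, -390.3, 9.4]
tcp_rot: [152.8, 89.0, -27.2]
ft_force: [0.1, 0.7, 5.7]
finger_gap: 33.0
```

>>> {"op": "move_arm", "data": {"deltas": [[[-30,0,0],0],[[-80,0,0],0],[[-135,0,0],0],[[-180,0,0],0],[[-195,0,0],0],[[-195,0,0],0]]}}

```text
time: 10.02
tool_pos: [508.7, -389.2, 205.3]
tcp_rot: [151.1, 88.9, -28.9]
ft_force: [0.4, 0.0, -0.6]
finger_gap: 32.9
```

Run:
```python
from h import *
print(r.sense()['finger_gap'],r.sense()['ft_force']);go([685,-50,200],90);go([685,-50,117])
```

```text
32.853607970004006 [ 0.4355475   0.02570657 -0.60705348]
tcp [ 508.7 -389.2  205.3] jawyaw -90.0 down [ 0.017 -0.009 -1.   ] -> delta [   5.1 -339.3 -176.1] turn -0.0 t 10.025
tcp [ 508.7 -389.2  205.3] jawyaw -90.0 down [ 0.017 -0.009 -1.   ] -> delta [  88.1 -340.1 -174.7] turn 0 t 10.025
```

>>> {"op": "move_arm", "data": {"deltas": [[[3,-30,-15],0],[[5,-80,-41],0],[[5,-133,-68],0],[[5,-186,-96],0],[[5,-240,-124],0],[[5,-290,-150],0],[[5,-325,-168],0],[[5,-340,-175],0],[[40,-340,-175],0],[[75,-340,-175],0],[[87,-340,-175],0],[[88,-340,-175],0]]}}

```text
time: 11.52
tool_pos: [684.1, -50.6, 115.4]
tcp_rot: [146.7, 89.1, -33.3]
ft_force: [-0.4, 0.5, -0.2]
finger_gap: 32.9
```

>>> {"op": "move_arm", "data": {"deltas": [[[2,0,0],0],[[2,0,0],0],[[2,0,0],0]]}}

```text
time: 11.9
tool_pos: [684.7, -50.7, 114.6]
tcp_rot: [149.0, 89.0, -31.0]
ft_force: [-0.6, 0.0, 0.6]
finger_gap: 32.5
```

Run:
```python
from h import *
s=r.sense();print(s['finger_gap'],s['ft_force']);a,d=snap('scene');cv2.imwrite('pics/s2.png',cv2.resize(a[150:300,180:400],None,fx=3,fy=3)[:,:,::-1]);go([685,-50,115])
```

```text
32.537196457259334 [-0.59911255  0.0048535   0.59614861]
tcp [684.6 -50.7 114.4] jawyaw -90.1 down [ 0.015 -0.009 -1.   ] -> delta [-0.6 -0.7 -0.5] turn 0 t 11.95
```

View pics/s2.png

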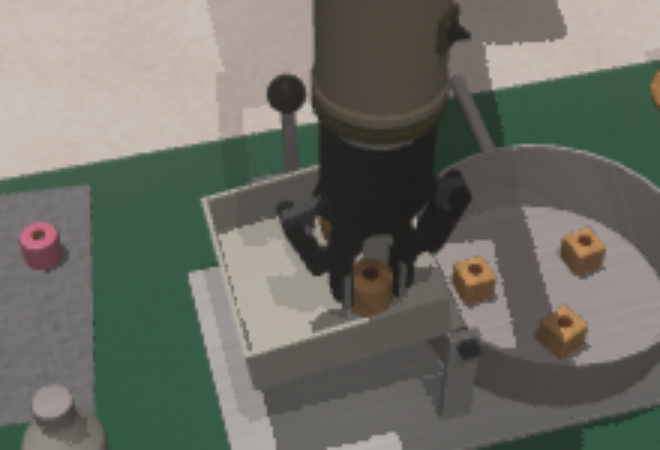

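Bead B is at (372,287), low in the tray, and bead A is behind the gripper at (325,228). I'll release B and go for C.

>>> {"op": "move_arm", "data": {"deltas": [[[0,0,0],0],[[0,0,0],0],[[0,0,0],0],[[-20,0,0],0],[[-60,0,0],0],[[-85,0,0],0],[[-85,0,0],0]], "jaw": 0.2}}

```text
time: 12.82
tool_pos: [685.5, -50.2, 204.7]
tcp_rot: [155.5, 88.6, -24.5]
ft_force: [-0.2, -0.4, 0.3]
finger_gap: 51.2
```

Run:
```python
from h import *
print(r.sense()['finger_gap'],r.sense()['ft_force']);a,d=snap('top');print([b for b in beads(a)])
go([438.5,-376,150],90)
```

```text
51.246883915536166 [-0.16610905 -0.35202088  0.34255843]
[([286.0, 178.0], 102, [710.8, -43.8, 30.0]), ([411.0, 292.0], 148, [439.4, -376.0, 30.0])]
tcp [684.4 -50.1 202. ] jawyaw -90.1 down [ 0.019 -0.01  -1.   ] -> delta [ 50.5 325.7 246.6] turn -0.1 t 12.875
```

>>> {"op": "move_arm", "data": {"deltas": [[[5,25,19],0],[[10,65,49],0],[[15,110,83],0],[[22,155,117],0],[[29,200,151],0],[[36,245,185],0],[[43,285,216],0],[[49,314,238],0],[[50,325,246],0],[[50,326,247],0],[[50,326,247],0]], "jaw": 0.4}}

```text
time: 14.25
tool_pos: [438.7, -375.5, 150.5]
tcp_rot: [154.2, 88.8, -25.8]
ft_force: [0.2, 0.0, 0.7]
finger_gap: 59.8
```

Run:
```python
from h import *
a,d=snap('scene');print([b for b in beads(a,'scene') if 100<b[0][0]<330]);go([438.5,-376,5],90)
```

```text
[([293.0, 222.0], 216, [528.5, -31.8, 30.0]), ([160.0, 227.0], 165, [452.1, -377.6, 30.0]), ([302.0, 247.0], 223, [614.4, -31.9, 30.0])]
tcp [ 438.9 -375.4  150.6] jawyaw -90.0 down [ 0.019 -0.009 -1.   ] -> delta [145.6  -0.7   3.2] turn 0.0 t 14.3
```

>>> {"op": "move_arm", "data": {"deltas": [[[40,0,1],0],[[90,0,2],0],[[125,0,3],0],[[142,0,3],0],[[145,0,3],0],[[145,0,3],0],[[145,0,3],0]]}}

```text
time: 15.18
tool_pos: [439.8, -377.8, 7.5]
tcp_rot: [151.4, 88.6, -28.5]
ft_force: [1.3, -0.7, -0.8]
finger_gap: 59.7
```

>>> {"op": "move_arm", "data": {"deltas": [[[0,0,0],0],[[0,0,0],0],[[0,0,0],0],[[0,0,0],0]], "jaw": -1, "squeeze": 30}}

```text
time: 15.68
tool_pos: [440.6, -378.6, 9.0]
tcp_rot: [150.1, 88.5, -29.9]
ft_force: [-0.6, 0.4, 6.6]
finger_gap: 33.0
```

>>> {"op": "move_arm", "data": {"deltas": [[[-30,0,0],0],[[-80,0,0],0],[[-135,0,0],0],[[-180,0,0],0],[[-195,0,0],0],[[-195,0,0],0]]}}

```text
time: 16.42
tool_pos: [436.6, -376.5, 204.9]
tcp_rot: [148.8, 88.4, -31.2]
ft_force: [0.3, -0.3, -0.5]
finger_gap: 33.0
```

Run:
```python
from h import *
print(r.sense()['finger_gap'],r.sense()['ft_force']);go([645,-55,200],90);go([645,-55,117])
```

```text
32.95574368437742 [ 0.2689316  -0.2902213  -0.47410698]
tcp [ 436.6 -376.5  204.9] jawyaw -90.0 down [ 0.024 -0.015 -1.   ] -> delta [   5.3 -321.5 -208.4] turn 0.0 t 16.425
tcp [ 436.6 -376.5  204.9] jawyaw -90.0 down [ 0.024 -0.015 -1.   ] -> delta [  88.2 -322.8 -206.4] turn 0 t 16.425
```

>>> {"op": "move_arm", "data": {"deltas": [[[3,-30,-19],0],[[5,-75,-48],0],[[5,-122,-78],0],[[5,-170,-109],0],[[5,-218,-140],0],[[5,-266,-171],0],[[5,-305,-196],0],[[5,-323,-206],0],[[40,-323,-206],0],[[75,-323,-206],0],[[87,-323,-206],0],[[88,-323,-206],0]]}}

```text
time: 17.92
tool_pos: [643.4, -55.2, 115.6]
tcp_rot: [146.0, 88.5, -34.0]
ft_force: [-0.3, 0.7, 0.1]
finger_gap: 33.1
```

>>> {"op": "move_arm", "data": {"deltas": [[[2,0,0],0],[[2,0,0],0],[[2,0,0],0]]}}

```text
time: 18.3
tool_pos: [644.0, -55.3, 114.7]
tcp_rot: [147.3, 88.4, -32.7]
ft_force: [0.1, 0.5, 0.9]
finger_gap: 33.0
```

>>> {"op": "move_arm", "data": {"deltas": [[[0,0,0],0],[[0,0,0],0],[[0,0,0],0],[[-20,0,0],0],[[-60,0,0],0],[[-115,0,0],0],[[-150,0,0],0],[[-150,0,0],0]], "jaw": 0.2}}

```text
time: 19.3
tool_pos: [642.8, -53.4, 271.5]
tcp_rot: [153.5, 87.9, -26.5]
ft_force: [-0.2, 0.7, -0.1]
finger_gap: 51.2
```

Run:
```python
from h import *
print(r.sense()['finger_gap'],r.sense()['ft_force']);a,d=snap('top');print([b for b in beads(a)])
a,d=snap('scene','s3.png');print([b for b in beads(a,'scene') if 100<b[0][0]<330])
S=cloud('scene',d)
h=cv2.cvtColor(a,cv2.COLOR_RGB2HSV);m=(S[...,2]>145)&(S[...,2]<190)&(abs(S[...,0]-505)<30)&(abs(S[...,1]+75)<40)
q=S[m]
if len(q)>20:
    A=np.c_[2*q,np.ones(len(q))];s=np.linalg.lstsq(A,(q**2).sum(1),rcond=None)[0];print(len(q),'knob',s[:3],np.sqrt(s[3]+s[:3]@s[:3]),q.min(0))
go([440,-140,260],90)
```

```text
51.23287918360061 [-0.20039214  0.6733026  -0.06559872]
[([285.0, 190.0], 245, [676.7, -44.5, 30.0]), ([243.0, 206.0], 116, [624.7, 60.8, 30.0])]
[([297.0, 235.0], 587, [575.0, -34.3, 30.0])]
127 knob [504.21418625 -73.92483957 164.48715607] 16.621689887788918 [496.79759201 -89.67142394 145.09051529]
tcp [640.9 -53.1 266.1] jawyaw -90.0 down [ 0.025 -0.015 -1.   ] -> delta [  2.4  86.9 201. ] turn -0.0 t 19.4
```

View pics/s3.png

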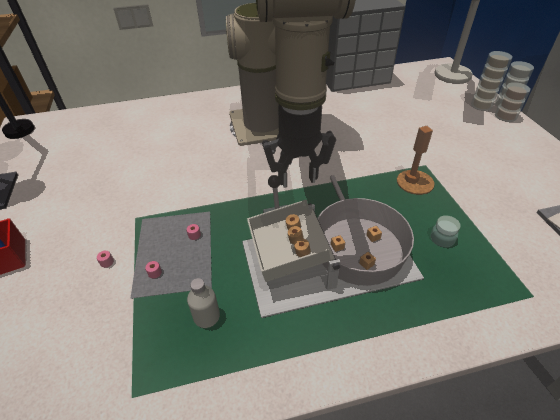

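The tray holds three barrels, at (293,222), (295,234) and (302,247), and only pink ones remain on or near the liner. The knob is at about (505,-74,164). I'll shut the fingers and go behind it.

Run:
```python
from h import *
go([497,-132,266],90);go([497,-132,140],90)
```

```text
tcp [640.9 -53.1 266.1] jawyaw -90.0 down [ 0.025 -0.015 -1.   ] -> delta [ -2.3  78.9 143.8] turn -0.0 t 19.4
tcp [640.9 -53.1 266.1] jawyaw -90.0 down [ 0.025 -0.015 -1.   ] -> delta [123.6  77.  147. ] turn -0.0 t 19.4
```

>>> {"op": "move_arm", "data": {"deltas": [[[-2,20,36],0],[[-2,48,88],0],[[-2,70,128],0],[[-2,79,144],0],[[-2,79,144],0],[[40,78,145],0],[[85,77,146],0],[[115,77,147],0],[[124,77,147],0],[[124,77,147],0],[[124,77,147],0]], "jaw": -1}}

```text
time: 20.78
tool_pos: [498.3, -132.2, 141.3]
tcp_rot: [149.9, 88.2, -30.1]
ft_force: [-1.0, -0.8, -0.5]
finger_gap: 0.0
```

Run:
```python
from h import *
print(r.sense()['finger_gap'],r.sense()['ft_force']);go([497,-104,140],90);go([497,-40,140],90)
```

```text
0.04044067272075884 [-0.96228817 -0.80196421 -0.45863897]
tcp [ 498.3 -132.2  141.3] jawyaw -90.0 down [ 0.027 -0.016 -0.999] -> delta [  0.9 -28.2   1.4] turn -0.0 t 20.775
tcp [ 498.3 -132.2  141.3] jawyaw -90.0 down [ 0.027 -0.016 -0.999] -> delta [ -0.2 -92.2   1.3] turn -0.0 t 20.775
```

>>> {"op": "move_arm", "data": {"deltas": [[[0,-12,1],0],[[0,-22,1],0],[[0,-30,1],0],[[0,-36,1],0],[[0,-42,1],0],[[0,-48,1],0],[[0,-54,1],0],[[0,-60,1],0],[[0,-66,1],0],[[0,-71,1],0],[[0,-75,1],0],[[0,-78,1],0]]}}

```text
time: 22.28
tool_pos: [496.5, -54.3, 138.9]
tcp_rot: [147.0, 88.3, -33.1]
ft_force: [-0.0, -7.6, -3.5]
finger_gap: 0.1
```

```bash
cat > k.py <<'E'
from h import *
print(r.sense()['ft_force'].round(1),r.sense()['tool_pos'].round(1))
for n in('scene','top'):
    a,d=snap(n);S=cloud(n,d);m=(S[...,2]>125)&(S[...,2]<185)&(abs(S[...,0]-508)<22)&(S[...,1]>-110)&(S[...,1]<40)&(a.max(-1)<60)
    m=m&(S[...,1]>r.sense()['tool_pos'][1]+5);q=S[m];print(n,len(q))
    if len(q)>15:
        print(np.median(q,0).round(1),q.max(0).round(1))
    cv2.imwrite(f'pics/k_{n}.png',cv2.resize(a[140:300,180:400] if n=='scene' else a[140:300,160:360],None,fx=3,fy=3)[:,:,::-1])
E
python3 k.py
```

```text
[-0.  -7.6 -3.5] [496.5 -54.3 138.9]
scene 149
[512.  -31.5 164.6] [521.1 -12.  185. ]
top 0
```

View pics/k_scene.png

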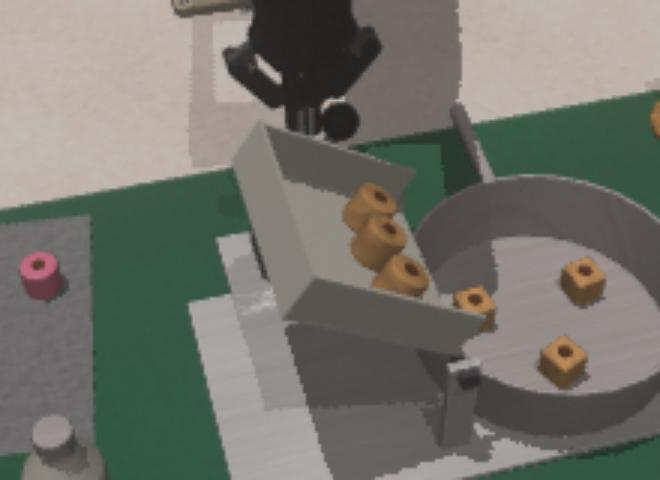

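The lever is at roughly 0.37 rad, and the beads are starting to slide at crop (370,210), (380,240) and (405,275). I'll keep pushing gently.

>>> {"op": "move_arm", "data": {"deltas": [[[0,-4,0],0],[[0,-8,0],0],[[0,-12,0],0],[[0,-15,0],0],[[0,-18,0],0],[[0,-20,0],0],[[0,-20,0],0],[[0,-20,0],0]]}}

```text
time: 23.38
tool_pos: [494.7, -35.2, 136.8]
tcp_rot: [139.0, 88.4, -41.1]
ft_force: [-3.2, -10.9, -6.1]
finger_gap: -0.7
```

```bash
python3 k.py
```

```text
[ -3.2 -10.9  -6.1] [494.7 -35.2 136.8]
scene 46
[506.8  -6.8 162.9] [516.5   3.7 184.9]
top 0
```

View pics/k_scene.png

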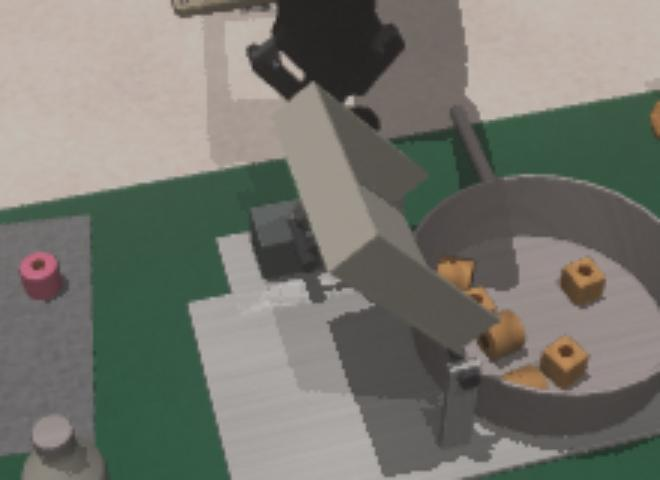

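The beads are running into the pan. I'll push 2–3 mm more and hold.

>>> {"op": "move_arm", "data": {"deltas": [[[0,-2,0],0],[[0,-3,0],0],[[0,-3,0],0],[[0,-3,0],0],[[0,-3,0],0],[[0,-3,0],0],[[0,-3,0],0],[[0,-3,0],0],[[0,-3,0],0],[[0,-3,0],0],[[0,-3,0],0],[[0,-3,0],0]]}}

```text
time: 24.98
tool_pos: [494.1, -33.3, 135.9]
tcp_rot: [133.7, 88.4, -46.4]
ft_force: [-0.1, -11.5, -2.9]
finger_gap: 0.2
```

>>> {"op": "move_arm", "data": {"deltas": [[[0,-1,0],0],[[0,-1,0],0],[[0,-1,0],0],[[0,-1,0],0],[[0,-1,0],0],[[0,-1,0],0],[[0,-1,0],0],[[0,-1,0],0],[[0,-1,0],0],[[0,-1,0],0],[[0,-1,0],0],[[0,-1,0],0]]}}

```text
time: 26.48
tool_pos: [494.0, -33.2, 135.7]
tcp_rot: [131.0, 88.3, -49.1]
ft_force: [-0.1, -8.9, -1.5]
finger_gap: -0.0
```

```bash
python3 k.py
python3 - <<'E'
from h import *
a,d=snap('top');S=cloud('top',d)
m=(S[...,0]>562)&(S[...,0]<575)&(S[...,1]<20)&(S[...,1]>-170)&(S[...,2]>110)&(S[...,2]<300)
q=S[m];i=np.argsort(q[:,1])[::max(1,len(q)//12)];print(q[i].round(0).tolist())
E
```

```text
[-0.1 -8.9 -1.5] [494.  -33.2 135.7]
scene 34
[505.1  -3.4 162.6] [515.6   7.6 184. ]
top 0
[]
```

Run:
```python
from h import *
a,d=snap('scene');S=cloud('scene',d)
for (u,v) in [(293,200),(297,208),(318,232),(312,225)]:
    q=S[v-5:v+6,u-5:u+6].reshape(-1,3);c=np.median(q,0);q=q[np.linalg.norm(q-c,axis=1)<25];n=np.linalg.svd(q-q.mean(0))[2][2];print((u,v),c.round(0),n.round(3),len(q),np.degrees(np.arctan2(n[2],n[1])).round(1))
```

```text
(293, 200) [665. -70. 248.] [-0.005  0.618 -0.786] 120 -51.8
(297, 208) [689. -69. 248.] [-0.007 -0.6    0.8  ] 118 126.9
(318, 232) [724. -35. 206.] [ 1.     0.024 -0.006] 119 -14.6
(312, 225) [724. -48. 228.] [-0.999 -0.031 -0.02 ] 112 -147.3
```

The tray's end wall has turned about 1.0 rad, so the lever is at about 0.575 rad. It has been held for over 3 s, so I'll let it recentre slowly.

>>> {"op": "move_arm", "data": {"deltas": [[[0,8,0],0],[[0,18,0],0],[[0,30,0],0],[[0,44,0],0],[[0,58,0],0],[[0,72,0],0],[[0,86,0],0],[[0,98,0],0],[[-40,100,0],0],[[-90,100,0],0],[[-120,100,0],0],[[-120,100,0],0]]}}

```text
time: 28.18
tool_pos: [493.1, -131.4, 261.4]
tcp_rot: [136.0, 88.0, -44.1]
ft_force: [0.5, 0.3, -0.1]
finger_gap: -0.2
```

Run:
```python
from h import *
a,d=snap('top');print(beads(a));cv2.imwrite('pics/t2.png',cv2.resize(a[130:300,70:360],None,fx=2.7,fy=2.7)[:,:,::-1])
a,d=snap('scene');S=cloud('scene',d)
m=(S[...,2]>145)&(S[...,2]<190)&(abs(S[...,0]-505)<30)&(abs(S[...,1]+75)<40);q=S[m]
A=np.c_[2*q,np.ones(len(q))];s=np.linalg.lstsq(A,(q**2).sum(1),rcond=None)[0];print(len(q),'knob',s[:3])
go([430,120,300])
```

```text
[([243.0, 173.0], 135, [714.5, 68.6, 30.0]), ([226.0, 179.0], 116, [694.6, 112.4, 30.0]), ([242.0, 208.0], 416, [620.6, 63.0, 30.0]), ([204.0, 206.0], 121, [618.1, 161.8, 30.0])]
139 knob [504.64062593 -69.13392104 164.10433153]
tcp [ 491.5 -130.7  257.4] jawyaw -90.1 down [ 0.019 -0.022 -1.   ] -> delta [ -49.2 -249.6   61. ] turn 0 t 28.275
```

View pics/t2.png

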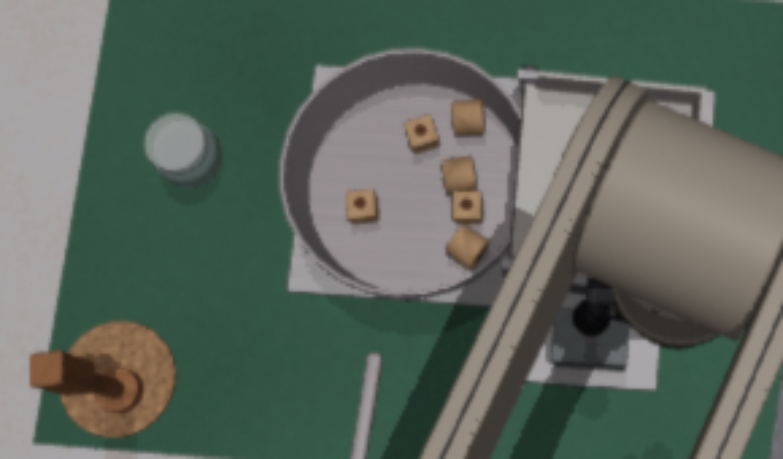

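All three barrels lie in the pan, at crop (468,118), (459,174) and (467,246), along with the three squares. The knob is back at y=-69. Next is the stirrer's exact yaw.

Run:
```python
from h import *
for n in('scene','top'):
    a,d=snap(n);S=cloud(n,d);h=cv2.cvtColor(a,cv2.COLOR_RGB2HSV)
    m=(S[...,2]>118)&(S[...,2]<176)&(abs(S[...,0]-426)<30)&(abs(S[...,1]-370)<30)
    q=S[m];print(n,len(q),q.mean(0).round(1));xy=q[:,:2].astype(np.float32)
    # search face yaw: minimise spread of extreme sides -> RANSAC lines in xy
    best=[]
    rng=np.random.default_rng(0)
    for _ in range(2000):
        i,j=rng.choice(len(xy),2,False);t=xy[j]-xy[i];L=np.linalg.norm(t)
        if L<12: continue
        nn=np.array([-t[1],t[0]])/L;e=abs((xy-xy[i])@nn);best.append(((e<1.5).sum(),i,j))
    b=max(best);i,j=b[1:];t=xy[j]-xy[i];nn=np.array([-t[1],t[0]])/np.linalg.norm(t);k=abs((xy-xy[i])@nn)<1.5
    vx=cv2.fitLine(xy[k],cv2.DIST_L2,0,.01,.01).ravel();print('face1',k.sum(),np.degrees(np.arctan2(vx[1],vx[0]))%90,vx[2:])
    r2=xy[~k];
    if len(r2)>15: vx=cv2.fitLine(r2,cv2.DIST_HUBER,0,.01,.01).ravel();print('face2',len(r2),np.degrees(np.arctan2(vx[1],vx[0]))%90,vx[2:])
    m=(S[...,2]>178)&(S[...,2]<192)&(abs(S[...,0]-426)<30)&(abs(S[...,1]-370)<30)
    q=S[m][:,:2].astype(np.float32)
    print('top face',len(q),cv2.minAreaRect(q) if len(q)>5 else '',q.mean(0))
    # foot
    m=(S[...,2]>19)&(S[...,2]<30)&(abs(S[...,0]-426)<30)&(abs(S[...,1]-370)<30);q=S[m][:,:2].astype(np.float32);print('foot',len(q),cv2.minEnclosingCircle(q))
```

```text
scene 243 [432.3 364.  147.2]
face1 104 10.512211 [428.5245 357.2299]
face2 139 81.8272 [436.79785 371.57773]
top face 86 ((426.0692138671875, 368.8787536621094), (29.176774978637695, 30.049196243286133), 17.35734748840332) [428.4534  366.92892]
foot 94 ((426.1138610839844, 369.42877197265625), 21.403676986694336)
top 153 [424.5 359.7 146.8]
face1 114 8.656902 [427.63635 357.5469 ]
face2 39 10.350777 [412.88525 368.3751 ]
top face 170 ((426.2413024902344, 369.8384704589844), (28.69981575012207, 27.488069534301758), 13.921773910522461) [426.21048 369.54578]
foot 150 ((426.5508117675781, 370.33837890625), 21.56702995300293)
```

Run:
```python
from h import *
go([426.2,369.8,260],100);
```

```text
tcp [ 490.8 -130.4  256.1] jawyaw -90.1 down [ 0.017 -0.021 -1.   ] -> delta [ -15.6 -499.9   65.2] turn -10.1 t 28.375
```

>>> {"op": "move_arm", "data": {"deltas": [[[-10,-30,5],-2],[[-15,-85,12],-4],[[-15,-140,20],-6],[[-15,-195,27],-8],[[-15,-250,34],-10],[[-15,-305,41],-10],[[-15,-360,48],-10],[[-15,-415,55],-10],[[-15,-462,61],-10],[[-15,-490,64],-10],[[-15,-500,65],-10],[[-15,-500,65],-10]], "jaw": 0.5}}

```text
time: 29.88
tool_pos: [426.1, 369.6, 258.3]
tcp_rot: [114.0, 88.4, -56.0]
ft_force: [0.1, -0.6, 0.6]
finger_gap: 63.8
```

>>> {"op": "move_arm", "data": {"deltas": [[[0,0,0],0],[[0,0,0],0]]}}

```text
time: 30.12
tool_pos: [426.4, 368.5, 258.2]
tcp_rot: [113.6, 88.4, -56.5]
ft_force: [0.0, 0.3, -0.1]
finger_gap: 64.3
```

Run:
```python
from h import *
go([426.2,369.8,131],100);
```

```text
tcp [426.4 368.5 258.2] jawyaw -80.1 down [ 0.015 -0.023 -1.   ] -> delta [127.1  -4.5   1.4] turn -0.1 t 30.125
```

>>> {"op": "move_arm", "data": {"deltas": [[[35,-1,0],0],[[80,-3,1],0],[[112,-4,1],0],[[124,-4,1],0],[[127,-4,1],0],[[127,-4,1],0],[[127,-4,1],0]]}}

```text
time: 31.0
tool_pos: [427.6, 370.0, 132.9]
tcp_rot: [119.4, 88.4, -50.7]
ft_force: [0.1, 0.6, 0.4]
finger_gap: 64.0
```

>>> {"op": "move_arm", "data": {"deltas": [[[0,0,0],0],[[0,0,0],0],[[0,0,0],0],[[0,0,0],0],[[0,0,0],0]], "jaw": -1, "squeeze": 80}}

```text
time: 31.62
tool_pos: [428.2, 370.7, 133.9]
tcp_rot: [123.8, 88.4, -46.4]
ft_force: [0.9, 1.5, 6.1]
finger_gap: 27.3
```

Run:
```python
from h import *
s=r.sense();print(s['finger_gap'],s['ft_force'].round(1));go([426.2,369.8,131],100);go(s['tool_pos']+[0,0,110])
```

```text
27.34762750526009 [0.9 1.5 6.1]
tcp [428.2 370.7 133.9] jawyaw -80.1 down [ 0.019 -0.02  -1.   ] -> delta [2.9 0.5 2.1] turn -0.1 t 31.625
tcp [428.2 370.7 133.9] jawyaw -80.1 down [ 0.019 -0.02  -1.   ] -> delta [-110.     2.5   -1.7] turn 0 t 31.625
```

>>> {"op": "move_arm", "data": {"deltas": [[[-20,0,0],0],[[-50,1,-1],0],[[-85,2,-2],0],[[-105,2,-2],0],[[-110,2,-2],0],[[-110,2,-2],0],[[-110,2,-2],0]]}}

```text
time: 32.5
tool_pos: [427.8, 370.7, 242.2]
tcp_rot: [117.9, 88.4, -52.2]
ft_force: [-0.2, 0.4, -1.2]
finger_gap: 27.5
```

```bash
cat > foot.py <<'E'
from h import *
def foot():
    s=r.sense();t=s['tool_pos']
    for n in('scene','top'):
        a,d=snap(n);S=cloud(n,d);h=cv2.cvtColor(a,cv2.COLOR_RGB2HSV)
        m=(h[...,0]<25)&(h[...,1]>60)&(np.hypot(S[...,0]-t[0],S[...,1]-t[1])<45)
        zf=t[2]-128
        for lo,hi in((12,24),(30,75)):
            k=m&(S[...,2]>zf+lo)&(S[...,2]<zf+hi);q=S[k]
            if len(q)>8: print(n,lo,len(q),'circ',np.round(cv2.minEnclosingCircle(q[:,:2].astype(np.float32))[0],1),'mean',q.mean(0).round(1),'z',q[:,2].min().round(1),'rel',(q.mean(0)-t).round(1))
E
python3 - <<'E'
from foot import *
s=r.sense();print(s['finger_gap'],s['ft_force'].round(1));a,d=snap('top','t3.png');print(beads(a))
foot();go([653,134,246]);go([653,134,146])
E
```

```text
27.472120832748903 [-0.2  0.4 -1.2]
[([243.0, 173.0], 134, [714.4, 68.7, 30.0]), ([226.0, 179.0], 117, [694.5, 112.3, 30.0]), ([242.0, 208.0], 413, [621.0, 63.2, 30.0]), ([204.0, 206.0], 121, [618.1, 161.8, 30.0])]
scene 12 108 circ [425.5 366.7] mean [431.4 363.2 132.9] z 126.3 rel [   3.6   -7.5 -109.3]
scene 30 98 circ [427.1 367.5] mean [430.  365.2 167.4] z 144.8 rel [  2.2  -5.5 -74.8]
top 12 181 circ [426.  369.2] mean [425.2 365.2 132.7] z 126.3 rel [  -2.6   -5.6 -109.5]
top 30 70 circ [425.9 367.9] mean [425.2 363.6 167.9] z 144.5 rel [ -2.6  -7.1 -74.3]
tcp [428.  370.9 242.7] jawyaw -80.1 down [ 0.017 -0.021 -1.   ] -> delta [   5.6  271.9 -181.1] turn 0 t 32.65
tcp [428.  370.9 242.7] jawyaw -80.1 down [ 0.017 -0.021 -1.   ] -> delta [ 105.6  269.6 -179.7] turn 0 t 32.65
```

View pics/t3.png

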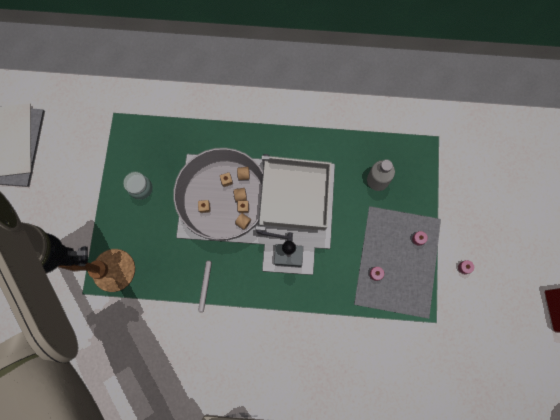

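The pan's left and centre are clear: beads are at (243,173), (240,195), (243,221), (226,179), (243,206) and (204,206). The stirrer hangs upright over its rest. I'll carry it to a free spot around (655,137).

>>> {"op": "move_arm", "data": {"deltas": [[[0,25,-17],0],[[2,65,-45],0],[[4,110,-76],0],[[5,155,-107],0],[[5,200,-139],0],[[5,240,-166],0],[[5,262,-182],0],[[5,268,-186],0],[[5,268,-186],0],[[5,268,-186],0],[[5,268,-186],0]]}}

```text
time: 34.02
tool_pos: [656.6, 139.8, 246.7]
tcp_rot: [119.9, 88.4, -50.2]
ft_force: [0.1, 0.8, -1.8]
finger_gap: 27.2
```

Run:
```python
from foot import *
foot();go([657,139,146]);a,d=snap('scene','s4.png');print(r.sense()['ft_force'])
```

```text
scene 12 166 circ [653.5 136.4] mean [659.4 133.9 137.7] z 131.0 rel [   2.9   -6.  -109.1]
scene 30 120 circ [655.3 136.7] mean [659.  134.4 171.4] z 149.0 rel [  2.4  -5.4 -75.3]
top 12 149 circ [655.  137.7] mean [651.  135.2 137.5] z 130.8 rel [  -5.6   -4.6 -109.2]
top 30 48 circ [653.3 137.6] mean [649.6 135.1 171.4] z 149.4 rel [ -7.   -4.7 -75.3]
tcp [656.8 139.5 246.8] jawyaw -80.1 down [ 0.018 -0.021 -1.   ] -> delta [100.8  -1.8   1.3] turn 0 t 34.125
[-0.3504497  -0.69045861 -1.17542085]
```

View pics/s4.png

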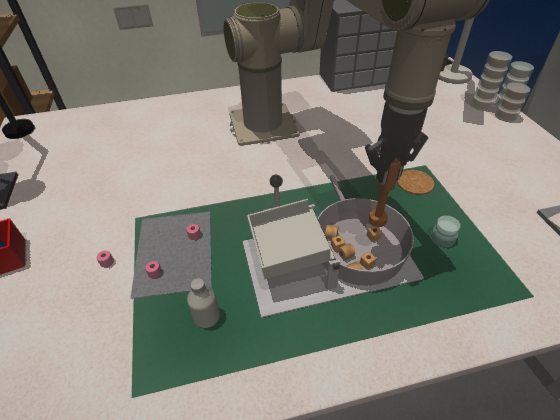

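The stirrer's foot is at (378,218) above the pan, with no bead under it. Descending.

>>> {"op": "move_arm", "data": {"deltas": [[[20,0,0],0],[[45,-1,1],0],[[70,-1,1],0],[[90,-2,1],0],[[98,-2,1],0],[[101,-2,1],0],[[101,-2,1],0]]}}

```text
time: 35.05
tool_pos: [657.9, 139.1, 146.6]
tcp_rot: [122.4, 88.4, -47.7]
ft_force: [0.3, 0.4, -0.7]
finger_gap: 27.1
```

Run:
```python
from h import *
s=r.sense();print(s['finger_gap'],s['ft_force'].round(1));a,d=snap('top');print([b for b in beads(a) if b[0][0]<270]);go([656.5,139,145])
M=R.from_euler('xyz',s['tcp_rot'],degrees=True).as_matrix()
C=np.array([647,116.5]) # TCP circle centre
ph=np.arctan2(*(s['tool_pos'][:2]-C)[::-1]);print(np.degrees(ph))
for k in range(13):
    r0=30+15*min(1,k/4) if k else np.hypot(*(s['tool_pos'][:2]-C));a=ph+k*np.radians(15)
    print(k,(M.T@np.array([*(C+r0*np.array([np.cos(a),np.sin(a)])-s['tool_pos'][:2]),145-s['tool_pos'][2]])).round(0)[[0,1,2]].astype(int).tolist(),end=' ')
```

```text
27.115404944388686 [ 0.3  0.4 -0.7]
[([243.0, 173.0], 134, [714.4, 68.6, 30.0]), ([220.0, 187.0], 285, [671.2, 125.7, 30.0]), ([242.0, 208.0], 417, [620.9, 63.0, 30.0]), ([102.0, 268.0], 516, [439.6, 398.3, 30.0])]
tcp [658.  139.1 146.9] jawyaw -80.1 down [ 0.019 -0.021 -1.   ] -> delta [ 1.9 -0.2  1.5] turn 0 t 35.1
64.32233847981536
0 [2, 0, 0] 1 [1, -11, 3] 2 [1, -17, 11] 3 [1, -20, 21] 4 [1, -21, 33] 5 [1, -14, 43] 6 [1, -6, 51] 7 [1, 5, 57] 8 [1, 16, 59] 9 [1, 28, 59] 10 [2, 39, 56] 11 [2, 49, 49] 12 [2, 57, 41]
```

>>> {"op": "move_arm", "data": {"deltas": [[[1,-11,3],0],[[1,-17,11],0],[[1,-20,21],0],[[1,-21,33],0],[[1,-14,43],0],[[1,-6,51],0],[[1,5,57],0],[[1,16,59],0],[[1,28,59],0],[[2,39,56],0],[[2,49,49],0],[[2,57,41],0]]}}

```text
time: 36.6
tool_pos: [628.3, 75.3, 145.6]
tcp_rot: [123.4, 88.4, -46.7]
ft_force: [-0.2, -0.5, -1.2]
finger_gap: 27.3
```

```bash
cat > st.py <<'E'
from h import *
s=r.sense();print(s['finger_gap'].round(1),s['ft_force'].round(1),s['tool_pos'].round(1),s['time'])
M=R.from_euler('xyz',s['tcp_rot'],degrees=True).as_matrix();print(M[:,0].round(3))
C=np.array([647,116.5]);v=s['tool_pos'][:2]-C;ph=np.arctan2(v[1],v[0]);print(np.degrees(ph).round(),np.hypot(*v).round(1))
o=[]
for k in range(1,13):
    a=ph+k*np.radians(30 if __import__('sys').argv[1:]==['f'] else 15);o.append((M.T@np.array([*(C+45*np.array([np.cos(a),np.sin(a)])-s['tool_pos'][:2]),145-s['tool_pos'][2]])).round(0).astype(int).tolist())
print(', '.join(f'[{x}, 0]' for x in o))
E
python3 st.py
```

```text
Traceback (most recent call last):
  File "st.py", line 2, in <module>
    s=r.sense();print(s['finger_gap'].round(1),s['ft_force'].round(1),s['tool_pos'].round(1),s['time'])
                      ^^^^^^^^^^^^^^^^^^^^^
AttributeError: 'float' object has no attribute 'round'
```

```bash
sed -i "s/s\['finger_gap'\].round(1)/s['finger_gap']/" st.py; python3 st.py
python3 - <<'E'
from h import *
a,d=snap('scene');cv2.imwrite('pics/s5.png',cv2.resize(a[150:300,280:460],None,fx=4,fy=4)[:,:,::-1])
E
```

```text
27.287393429722595 [-0.2 -0.5 -1.2] [628.3  75.3 145.6] 36.6
[ 0.019 -0.021 -1.   ]
-114.0 45.3
[[1, 5, -11], 0], [[1, 7, -22], 0], [[1, 7, -34], 0], [[1, 3, -45], 0], [[1, -3, -55], 0], [[1, -12, -63], 0], [[1, -23, -68], 0], [[1, -34, -70], 0], [[1, -46, -70], 0], [[0, -57, -66], 0], [[0, -67, -60], 0], [[0, -75, -51], 0]
```

View pics/s5.png

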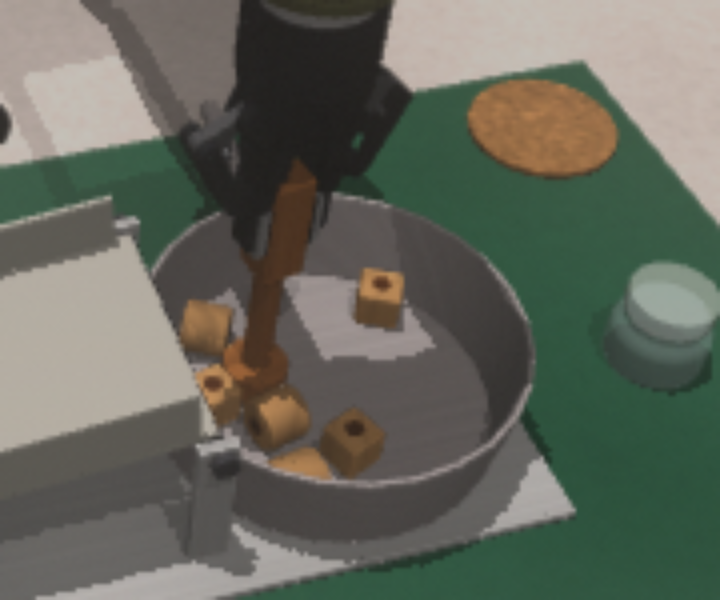

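The foot is at crop (257,365), low among the beads on the pan's -y side, and the stirrer is straight. I'll carry on round.

>>> {"op": "move_arm", "data": {"deltas": [[[1,5,-11],0],[[1,7,-22],0],[[1,7,-34],0],[[1,3,-45],0],[[1,-3,-55],0],[[1,-12,-63],0],[[1,-23,-68],0],[[1,-34,-70],0],[[1,-46,-70],0],[[0,-57,-66],0],[[0,-67,-60],0],[[0,-75,-51],0]]}}

```text
time: 38.15
tool_pos: [666.5, 158.3, 144.9]
tcp_rot: [126.3, 88.3, -43.8]
ft_force: [-0.2, -1.2, -0.9]
finger_gap: 27.0
```

```bash
python3 st.py
```

```text
26.983748928910714 [-0.2 -1.2 -0.9] [666.5 158.3 144.9] 38.15
[ 0.021 -0.02  -1.   ]
65.0 46.2
[[0, -4, 11], 0], [[-1, -7, 23], 0], [[-1, -6, 34], 0], [[-1, -3, 45], 0], [[-1, 3, 55], 0], [[-1, 12, 63], 0], [[-1, 23, 69], 0], [[-1, 34, 71], 0], [[0, 46, 71], 0], [[0, 57, 67], 0], [[0, 67, 61], 0], [[1, 75, 52], 0]
```

>>> {"op": "move_arm", "data": {"deltas": [[[0,-4,11],0],[[0,-7,23],0],[[0,-6,34],0],[[0,-3,45],0],[[0,3,55],0],[[0,12,63],0],[[0,23,69],0],[[0,34,71],0],[[0,46,71],0],[[0,57,67],0],[[0,67,61],0],[[0,75,52],0]]}}

```text
time: 39.65
tool_pos: [629.3, 76.8, 146.6]
tcp_rot: [133.1, 88.4, -37.0]
ft_force: [-4.4, 12.4, 1.1]
finger_gap: 27.4
```

>>> {"op": "move_arm", "data": {"deltas": [[[0,5,-11],0],[[0,7,-22],0],[[0,7,-34],0],[[0,3,-45],0],[[0,-3,-55],0],[[0,-12,-63],0],[[0,-23,-68],0],[[0,-34,-70],0],[[0,-46,-70],0],[[0,-57,-66],0],[[0,-67,-60],0],[[0,-75,-51],0]]}}

```text
time: 41.15
tool_pos: [665.9, 160.1, 146.1]
tcp_rot: [133.3, 88.4, -36.8]
ft_force: [0.2, 0.7, -1.2]
finger_gap: 27.1
```

```bash
python3 st.py
```

```text
27.09933812341941 [ 0.2  0.7 -1.2] [665.9 160.1 146.1] 41.15
[ 0.023 -0.017 -1.   ]
67.0 47.5
[[1, -3, 12], 0], [[1, -5, 23], 0], [[0, -4, 35], 0], [[0, -1, 46], 0], [[0, 6, 56], 0], [[0, 15, 64], 0], [[0, 25, 69], 0], [[0, 37, 71], 0], [[1, 49, 70], 0], [[1, 60, 66], 0], [[1, 69, 60], 0], [[2, 77, 51], 0]
```

Run:
```python
from foot import *
foot();a,d=snap('scene');cv2.imwrite('pics/s6.png',cv2.resize(a[150:300,280:460],None,fx=4,fy=4)[:,:,::-1])
```

```text
scene 12 232 circ [666.9 158.1] mean [667.3 157.3  37.8] z 30.3 rel [   1.4   -2.7 -108.3]
scene 30 85 circ [647.8 151.3] mean [649.4 149.1  71.6] z 49.2 rel [-16.6 -11.  -74.5]
top 12 105 circ [664.2 158.9] mean [645.6 152.9  38.2] z 30.1 rel [ -20.3   -7.2 -107.9]
top 30 64 circ [641.8 152.3] mean [639.  152.5  71.5] z 48.7 rel [-26.9  -7.6 -74.6]
```

View pics/s6.png

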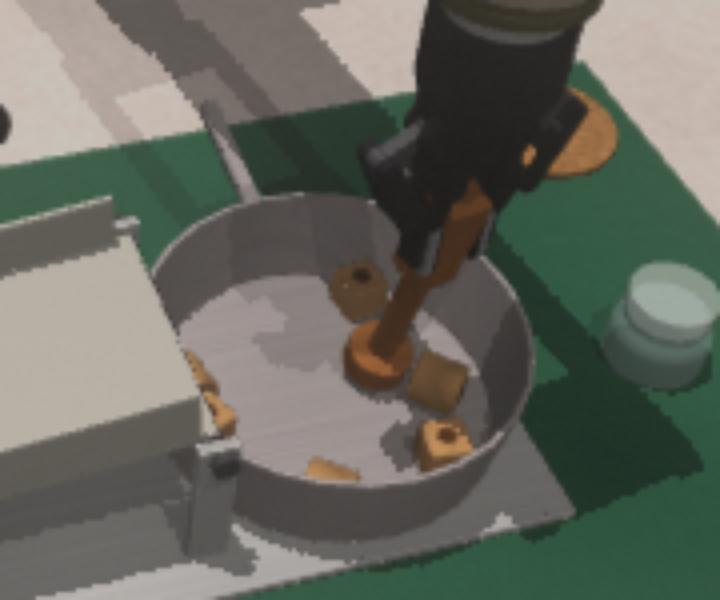

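The stirrer leans in the grip: its foot, at crop (380,350), is about 20 mm towards -x of the TCP. All beads are still in the pan. I'll squeeze harder and shift the circle centre for the remaining turns.

```bash
sed -i 's/\[647,116.5\]/[664,119]/' st.py; python3 st.py
```

```text
27.59543369697187 [ 0.1  0.4 -1.6] [666.  159.8 146.2] 41.3
[ 0.023 -0.017 -1.   ]
87.0 40.8
[[1, -5, 11], 0], [[1, -3, 22], 0], [[1, 2, 33], 0], [[1, 9, 42], 0], [[1, 19, 49], 0], [[1, 30, 53], 0], [[1, 42, 54], 0], [[1, 53, 52], 0], [[2, 64, 47], 0], [[2, 73, 40], 0], [[2, 80, 30], 0], [[3, 84, 19], 0]
```

>>> {"op": "move_arm", "data": {"deltas": [[[0,-5,11],0],[[0,-3,22],0],[[0,2,33],0],[[0,9,42],0],[[0,19,49],0],[[0,30,53],0],[[0,42,54],0],[[0,53,52],0],[[0,64,47],0],[[0,73,40],0],[[1,80,30],0],[[1,84,19],0]], "squeeze": 120}}

```text
time: 42.8
tool_pos: [662.6, 73.5, 146.4]
tcp_rot: [132.8, 88.4, -37.2]
ft_force: [0.4, 0.2, -1.3]
finger_gap: 26.4
```

```bash
python3 st.py
python3 - <<'E'
from foot import *
foot()
E
```

```text
26.424703813547993 [ 0.4  0.2 -1.3] [662.6  73.5 146.4] 42.8
[ 0.022 -0.017 -1.   ]
-92.0 45.5
[[2, 0, -12], 0], [[2, -2, -23], 0], [[2, -7, -34], 0], [[2, -15, -43], 0], [[2, -24, -49], 0], [[2, -36, -53], 0], [[1, -47, -54], 0], [[1, -59, -52], 0], [[1, -69, -47], 0], [[0, -78, -39], 0], [[0, -85, -29], 0], [[0, -89, -18], 0]
scene 12 164 circ [664.7  69.3] mean [649.2  56.   38.4] z 30.4 rel [ -13.5  -17.5 -107.9]
scene 30 82 circ [643.3  66.3] mean [646.3  63.5  71.1] z 48.7 rel [-16.3 -10.  -75.3]
top 12 122 circ [648.8  47.2] mean [648.6  45.3  38.2] z 30.6 rel [ -14.   -28.1 -108.1]
top 30 13 circ [637.8  61.2] mean [638.1  60.4  63. ] z 51.5 rel [-24.5 -13.1 -83.3]
```

Foot passes -y at about (641,66). Two more half turns.

>>> {"op": "move_arm", "data": {"deltas": [[[1,0,-12],0],[[1,-2,-23],0],[[1,-7,-34],0],[[1,-15,-43],0],[[1,-24,-49],0],[[1,-36,-53],0],[[1,-47,-54],0],[[1,-59,-52],0],[[0,-69,-47],0],[[0,-78,-39],0],[[0,-85,-29],0],[[0,-89,-18],0]]}}

```text
time: 44.4
tool_pos: [664.7, 164.2, 145.3]
tcp_rot: [133.3, 88.3, -36.8]
ft_force: [0.3, -0.5, -0.6]
finger_gap: 27.0
```

>>> {"op": "move_arm", "data": {"deltas": [[[0,-1,11],0],[[0,2,22],0],[[0,7,33],0],[[0,14,42],0],[[0,24,49],0],[[0,35,53],0],[[0,47,54],0],[[0,58,52],0],[[0,69,47],0],[[0,78,40],0],[[0,85,30],0],[[0,89,19],0]]}}

```text
time: 45.9
tool_pos: [662.3, 73.0, 146.7]
tcp_rot: [133.5, 88.3, -36.6]
ft_force: [-1.1, 0.9, -1.0]
finger_gap: 26.6
```

```bash
python3 st.py
python3 - <<'E'
from foot import *
foot()
E
```

```text
26.58410274391018 [-1.1  0.9 -1. ] [662.3  73.  146.7] 45.9
[ 0.024 -0.018 -1.   ]
-92.0 46.0
[[2, 0, -12], 0], [[2, -2, -23], 0], [[2, -7, -34], 0], [[2, -15, -43], 0], [[2, -25, -50], 0], [[2, -36, -54], 0], [[2, -47, -55], 0], [[2, -59, -52], 0], [[1, -70, -47], 0], [[1, -78, -40], 0], [[1, -85, -30], 0], [[0, -89, -19], 0]
scene 12 165 circ [662.9  69.8] mean [648.7  55.3  38.9] z 30.9 rel [ -13.6  -17.7 -107.9]
scene 30 79 circ [642.  66.] mean [646.1  62.5  71.5] z 49.3 rel [-16.1 -10.5 -75.2]
top 12 122 circ [649.6  45.8] mean [649.8  43.6  38.5] z 31.0 rel [ -12.5  -29.4 -108.2]
top 30 15 circ [637.8  61.4] mean [638.   60.1  62.5] z 49.4 rel [-24.3 -12.9 -84.2]
```

>>> {"op": "move_arm", "data": {"deltas": [[[1,0,-12],0],[[1,-2,-23],0],[[1,-7,-34],0],[[1,-15,-43],0],[[1,-24,-49],0],[[1,-36,-53],0],[[1,-47,-54],0],[[1,-59,-52],0],[[0,-69,-47],0],[[0,-78,-39],0],[[0,-85,-29],0],[[0,-89,-18],0]]}}

```text
time: 47.5
tool_pos: [664.1, 164.2, 145.2]
tcp_rot: [134.0, 88.3, -36.1]
ft_force: [0.6, -0.2, -1.8]
finger_gap: 26.5
```

>>> {"op": "move_arm", "data": {"deltas": [[[0,-1,11],0],[[0,2,22],0],[[0,7,33],0],[[0,14,42],0],[[0,24,49],0],[[0,35,53],0],[[0,47,54],0],[[0,58,52],0],[[0,69,47],0],[[0,78,40],0],[[0,85,30],0],[[0,89,19],0]]}}

```text
time: 49.0
tool_pos: [661.6, 72.9, 146.7]
tcp_rot: [134.2, 88.3, -35.9]
ft_force: [-0.1, -0.2, -2.2]
finger_gap: 26.7
```

>>> {"op": "move_arm", "data": {"deltas": [[[0,0,-12],0],[[0,-2,-23],0],[[0,-7,-34],0],[[0,-15,-43],0],[[0,-24,-49],0],[[0,-36,-53],0],[[0,-47,-54],0],[[0,-59,-52],0],[[0,-69,-47],0],[[0,-78,-39],0],[[0,-85,-29],0],[[0,-89,-18],0]]}}

```text
time: 50.5
tool_pos: [663.1, 163.9, 145.2]
tcp_rot: [134.0, 88.3, -36.1]
ft_force: [-0.2, 0.3, -2.1]
finger_gap: 26.6
```

Run:
```python
from foot import *
print(r.sense()['ft_force'].round(1));foot();a,d=snap('scene');cv2.imwrite('pics/s7.png',cv2.resize(a[150:300,280:460],None,fx=4,fy=4)[:,:,::-1])
go([600,116,146])
```

```text
[-0.2  0.3 -2.1]
scene 12 215 circ [663.7 162.9] mean [655.2 164.3  36.8] z 29.2 rel [  -7.9    0.4 -108.4]
scene 30 86 circ [643.9 169.9] mean [646.3 154.   69.8] z 47.3 rel [-16.7  -9.9 -75.4]
top 12 108 circ [661.5 161.7] mean [642.4 155.9  37.3] z 29.3 rel [ -20.7   -8.1 -107.8]
top 30 58 circ [638.  157.6] mean [636.  156.   70.5] z 49.5 rel [-27.1  -7.9 -74.7]
tcp [663.4 163.6 145.4] jawyaw -80.1 down [ 0.024 -0.018 -1.   ] -> delta [-1.3 36.  70.7] turn 0 t 50.65
```

View pics/s7.png

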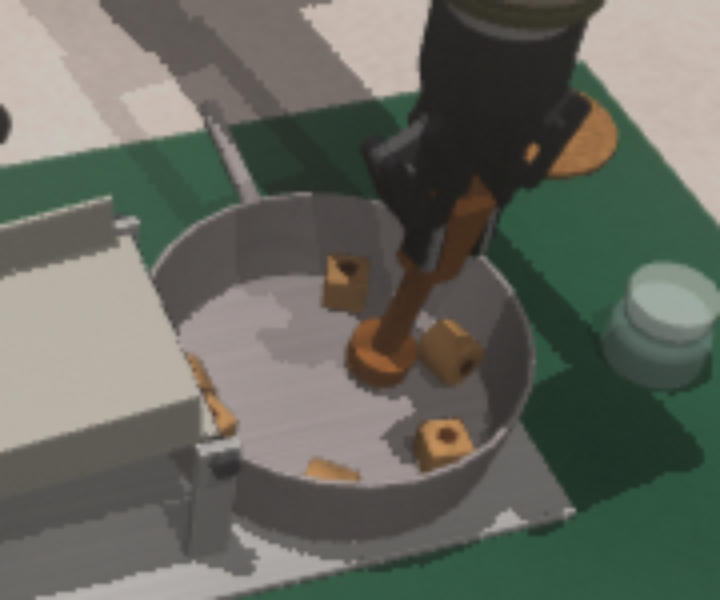

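Run:
```python
from h import *
print(plane('scene',[[366,222],[367,229],[392,238],[391,262],[363,268],[331,244],[335,253]],14).round(0))
go([610,88,146]);go([585,88,146]);go([562,88,146])
```

```text
[[564. 163.  14.]
 [588. 156.  14.]
 [634. 206.  14.]
 [705. 170.  14.]
 [704.  96.  14.]
 [613.  47.  14.]
 [643.  47.  14.]]
tcp [663.4 163.6 145.4] jawyaw -80.1 down [ 0.024 -0.018 -1.   ] -> delta [-0.6 65.3 65.7] turn 0 t 50.65
tcp [663.4 163.6 145.4] jawyaw -80.1 down [ 0.024 -0.018 -1.   ] -> delta [-1.2 61.  90.3] turn 0 t 50.65
tcp [663.4 163.6 145.4] jawyaw -80.1 down [ 0.024 -0.018 -1.   ] -> delta [ -1.8  57.  112.9] turn 0 t 50.65
```

>>> {"op": "move_arm", "data": {"deltas": [[[0,15,18],0],[[0,35,40],0],[[0,48,54],0],[[0,51,58],0],[[0,51,64],0],[[0,51,70],0],[[0,51,76],0],[[0,51,82],0],[[0,51,87],0],[[0,51,92],0],[[0,51,97],0],[[0,51,100],0]], "squeeze": 50}}

```text
time: 52.15
tool_pos: [576.4, 96.5, 146.8]
tcp_rot: [142.3, 88.0, -27.8]
ft_force: [7.9, 1.5, 3.6]
finger_gap: 27.0
```

Run:
```python
from foot import *
print(r.sense()['ft_force'].round(1));foot();go([562,96,146])
```

```text
[7.9 1.5 3.6]
scene 12 129 circ [563.7 106. ] mean [567.1  87.2  37.9] z 30.9 rel [  -9.3   -9.4 -108.9]
scene 30 81 circ [553.8  96.6] mean [569.1  88.7  71.5] z 49.7 rel [ -7.3  -7.8 -75.3]
top 12 92 circ [562.2  90.4] mean [560.9  82.6  38.3] z 32.6 rel [ -15.5  -13.9 -108.5]
top 30 31 circ [560.8  89.4] mean [560.   87.3  70.6] z 49.4 rel [-16.4  -9.3 -76.3]
tcp [576.4  96.5 146.8] jawyaw -80.1 down [ 0.032 -0.017 -0.999] -> delta [ 0.3 -2.  14.3] turn 0 t 52.25
```

>>> {"op": "move_arm", "data": {"deltas": [[[0,0,4],0],[[0,0,8],0],[[0,0,12],0],[[0,0,15],0],[[0,0,15],0]]}}

```text
time: 52.88
tool_pos: [564.7, 94.4, 148.9]
tcp_rot: [148.7, 87.5, -21.4]
ft_force: [7.2, 1.3, 1.6]
finger_gap: 26.9
```

Run:
```python
from foot import *
print(r.sense()['ft_force'].round(1));foot();go([562,96,146])
```

```text
[7.2 1.3 1.6]
scene 12 124 circ [559.9  88.4] mean [565.   87.   39.9] z 33.1 rel [   0.4   -7.4 -109. ]
scene 30 92 circ [550.6  91.8] mean [565.4  88.   73.5] z 51.0 rel [  0.7  -6.4 -75.4]
top 12 88 circ [561.4  88.5] mean [560.   81.5  39.4] z 33.3 rel [  -4.7  -12.9 -109.5]
top 30 20 circ [559.2  87.4] mean [557.7  85.5  69.7] z 53.9 rel [ -7.   -8.8 -79.2]
tcp [564.7  94.4 148.9] jawyaw -80.1 down [ 0.04  -0.016 -0.999] -> delta [ 2.8 -2.1  2.5] turn 0 t 52.975
```

>>> {"op": "move_arm", "data": {"deltas": [[[0,0,4],0],[[0,0,5],0],[[0,0,-5],0],[[0,0,-12],0],[[-30,0,-12],0],[[-75,0,-12],0],[[-105,0,-12],0],[[-115,0,-12],0],[[-115,0,-12],0]]}}

```text
time: 54.1
tool_pos: [572.1, 98.3, 263.9]
tcp_rot: [148.5, 87.6, -21.5]
ft_force: [0.0, -0.7, -1.6]
finger_gap: 26.7
```

```bash
cat > lean.py <<'E'
from h import *
def lean():
    s=r.sense();t=s['tool_pos']
    for n in('scene','top'):
        a,d=snap(n);S=cloud(n,d);h=cv2.cvtColor(a,cv2.COLOR_RGB2HSV);c=np.array(cal(n)['position'])
        m=(h[...,0]<25)&(h[...,1]>60)&(np.hypot(S[...,0]-t[0],S[...,1]-t[1])<45)
        zf=t[2]-128;o=[]
        for lo in range(25,95,10):
            q=S[m&(S[...,2]>zf+lo)&(S[...,2]<zf+lo+10)]
            if len(q)>5:o.append(np.median(q,0))
        q=S[m&(S[...,2]>zf+14)&(S[...,2]<zf+24)];f=np.array(cv2.minEnclosingCircle(q[:,:2].astype(np.float32))[0])
        o=np.array(o);sl=[np.polyfit(o[:,2],o[:,i],1)[0].round(3) for i in(0,1)] if len(o)>2 else None
        print(n,'lean dx/dz,dy/dz',sl,'foot',f.round(1),'rel',(f-t[:2]).round(1))
E
python3 - <<'E'
from lean import *
print(r.sense()['finger_gap'],r.sense()['ft_force'].round(1));lean();go([428,370.7,r.sense()['tool_pos'][2]])
E
```

```text
26.742935519860136 [ 0.  -0.7 -1.6]
scene lean dx/dz,dy/dz [np.float64(0.004), np.float64(0.025)] foot [568.8  93.1] rel [-3.3 -5.2]
top lean dx/dz,dy/dz [np.float64(0.057), np.float64(0.044)] foot [568.5  94.8] rel [-3.6 -3.4]
tcp [571.2  98.2 262.1] jawyaw -80.1 down [ 0.037 -0.016 -0.999] -> delta [  -9.6 -293.    93.9] turn 0 t 54.2
```

The stirrer is nearly straight, leaning about 0.04 rad. I'll carry it to the rest.

Run:
```python
from h import *
go([441.5,381,255]);go([441.5,381,136])
```

```text
tcp [571.2  98.2 262.1] jawyaw -80.1 down [ 0.037 -0.016 -0.999] -> delta [  -2.2 -301.    79.1] turn 0 t 54.2
tcp [571.2  98.2 262.1] jawyaw -80.1 down [ 0.037 -0.016 -0.999] -> delta [ 116.7 -303.6   83.1] turn 0 t 54.2
```

>>> {"op": "move_arm", "data": {"deltas": [[[0,-30,8],0],[[0,-80,21],0],[[0,-130,34],0],[[-1,-180,47],0],[[-2,-230,60],0],[[-2,-270,71],0],[[-2,-293,77],0],[[-2,-301,79],0],[[-2,-301,79],0],[[-2,-301,79],0]]}}

```text
time: 55.45
tool_pos: [442.1, 379.9, 254.4]
tcp_rot: [145.5, 87.7, -24.6]
ft_force: [1.1, 0.0, -1.6]
finger_gap: 27.1
```

Run:
```python
from lean import *
lean();go([441.5,381,139])
```

```text
scene lean dx/dz,dy/dz [np.float64(0.003), np.float64(0.023)] foot [438.4 375.2] rel [-3.7 -4.7]
top lean dx/dz,dy/dz [np.float64(0.029), np.float64(0.01)] foot [439.8 376.2] rel [-2.2 -3.7]
tcp [442.2 380.  254.8] jawyaw -80.2 down [ 0.037 -0.016 -0.999] -> delta [115.6  -3.6   4.4] turn 0 t 55.55
```

>>> {"op": "move_arm", "data": {"deltas": [[[30,-1,1],0],[[70,-2,3],0],[[100,-3,4],0],[[112,-4,4],0],[[116,-4,4],0],[[119,-4,4],0],[[121,-4,4],0],[[121,-4,4],0],[[121,-4,4],0]]}}

```text
time: 56.68
tool_pos: [442.3, 381.6, 134.3]
tcp_rot: [147.7, 87.7, -22.4]
ft_force: [0.4, 0.2, 0.1]
finger_gap: 27.1
```

Run:
```python
from lean import *
print(r.sense()['ft_force'].round(1));lean();go([441.5,381,134])
```

```text
[0.4 0.2 0.1]
scene lean dx/dz,dy/dz [np.float64(0.044), np.float64(0.038)] foot [438.7 376.5] rel [-3.6 -5.1]
top lean dx/dz,dy/dz [np.float64(0.044), np.float64(-0.0)] foot [440.8 377.4] rel [-1.6 -4.2]
tcp [442.3 381.6 134.3] jawyaw -80.2 down [ 0.038 -0.016 -0.999] -> delta [0.2 0.5 0.9] turn 0 t 56.775
```

The foot is taking weight (Fz went from -1.6 to about 0). I'll release and retreat.

>>> {"op": "move_arm", "data": {"deltas": [[[0,0,0],0],[[0,0,0],0],[[0,0,0],0],[[0,0,0],0],[[0,0,0],0]], "jaw": 0.4}}

```text
time: 57.4
tool_pos: [442.3, 381.6, 134.2]
tcp_rot: [147.6, 87.7, -22.5]
ft_force: [0.7, -0.2, -0.2]
finger_gap: 59.9
```

>>> {"op": "move_arm", "data": {"deltas": [[[-15,0,0],0],[[-45,1,0],0],[[-90,2,0],0],[[-120,2,0],0],[[-120,2,0],0],[[-120,2,60],0],[[-120,2,100],0],[[-120,2,100],0],[[-120,2,100],0]]}}

```text
time: 58.52
tool_pos: [339.8, 364.4, 250.7]
tcp_rot: [147.8, 87.6, -22.4]
ft_force: [0.0, -0.8, -0.1]
finger_gap: 59.5
```

Run:
```python
from h import *
s=r.sense();print(s['time'],s['tool_pos'].round(1),s['ft_force'].round(1))
a,d=snap('top');print(beads(a));S=cloud('top',d)
for z0,z1 in((19,30),(178,192)):
    m=(S[...,2]>z0)&(S[...,2]<z1)&(abs(S[...,0]-438)<35)&(abs(S[...,1]-376)<35);q=S[m][:,:2].astype(np.float32);print(z0,len(q),cv2.minEnclosingCircle(q) if len(q) else '',S[m][:,2].mean())
b,d2=snap('scene')
cv2.imwrite('pics/f.png',np.vstack([cv2.resize(a[140:300,70:330],(780,300))*1,cv2.resize(b[100:300,180:500],(780,300))])[:,:,::-1])
```

```text
58.525 [339.8 364.4 250.7] [ 0.  -0.8 -0.1]
[([238.0, 168.0], 145, [728.1, 83.8, 30.0]), ([207.0, 170.0], 126, [714.2, 163.4, 30.0]), ([190.0, 194.0], 156, [646.1, 199.6, 30.0]), ([255.0, 199.0], 223, [646.1, 31.1, 30.0]), ([202.0, 224.0], 121, [569.4, 160.7, 30.0]), ([85.0, 260.0], 160, [454.4, 443.8, 30.0])]
19 144 ((440.36346435546875, 376.849365234375), 21.34827423095703) 24.67500762823799
178 163 ((439.4177551269531, 377.85968017578125), 18.284849166870117) 183.866583006072
```

View pics/f.png

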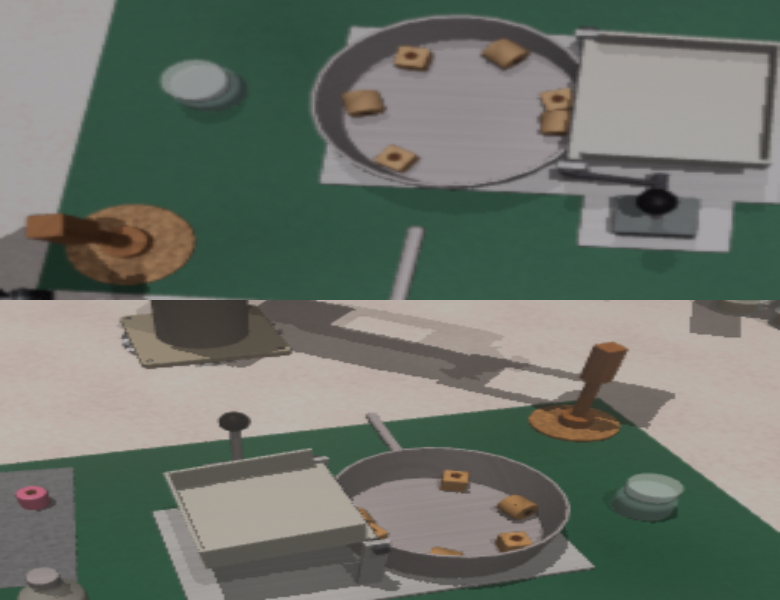

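The pan holds six beads: three barrels at (505,53), (362,102) and (556,122), and three squares at (412,57), (556,99) and (395,157). The tray is empty, the knob is centred, and the stirrer is upright in the middle of the cork. Handing in.

```bash
python3 -c "
from h import *
print(r.hand_in())"
```

```text
the job is handed in; nothing more can be done
None
```

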